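# Pin a circuit board into the test jig and aim the probe

### The arm

A 6-joint arm with a two-finger parallel gripper is mounted at the origin on the work surface. World frame = base frame: x ahead of the robot, y to its left, z up, the work surface at z = 0. Lengths are in m, angles in rad, forces in N, time in s.
With the tool pointing down it reaches from about 0.375 to 0.9 m from the base axis. Payload 3.1 kg.
Tool frame: the origin (TCP) lies at the very end of the fingers, on their centre line; the grasp point (between the pads) lies 19 mm behind it; z points along the fingers, y is the line along which they close (so a half turn about z gives the same grasp; the last joint's range is limited). The gripper opens to 85 mm and grips with 20 to 120 N. Pads are 22 mm wide; open, the fingers measure 114 mm over their backs; the gripper's body (76 mm by 85 mm) begins 54 mm behind the grasp point. The pads swing forward as they close: fully open they stand 13 mm farther back than shut.
Start: joints at [-1.337, 0.527, 1.433, -0, 1.181, -0.178], TCP at [0.251, -0.572, 0.231] pointing down, gripper open.
Joint ranges: [-3.08, 3.08], [-0.75, 2.2], [0.22, 2.44], [-1.43, 4.57], [0, 2.65], [-2.85, 2.85]. Speed limits (rad/s): [2.79, 2.79, 3.14, 3.14, 3.14, 3.14].

### API

Orientations are given as a unit quaternion [x, y, z, w].
In Python, from station import telemetry, snapshot, ticket gives the robot as it stands.
- The arm moves only by the tool move_arm, never from a script. Its argument "commands" is text: rows parted by semicolons, each of 7 numbers parted by spaces: the shift along the tool's x, y, z in mm, then the turn, a rotation vector about the tool's x, y, z in degrees, then the opening, from -1 (shut) to 1 (fully open). A call has exactly 5 rows; each row is the pose to reach, as a shift and turn from the pose commanded when the call began, along the tool's axes at that moment; what a row does not reach only later rows make up. A row lasts 1/8 s, in which the tool goes at most 62.5 mm and 10.7 degrees, less where a joint would pass 70% of its speed; a pose out of reach is approached as far as the arm can. A call with a gripper value outside its range is refused whole. The fingers move at their own pace and stop on an object; "grip_force" is the grip in N (left out, the last holds). Time passes only in rows, so rows that repeat a pose let the fingers close, or fill a call up. It gives the time, the measured TCP pose, the force, the opening and the grip force at its end, in the units of the state.
- telemetry.sense(): the state, without advancing time (a new reading comes with each control period).
- snapshot(name): name is "scene" or "top" or "wrist"; returns a dict with "image" (480x640x3 uint8, red, green, blue), "fx", "fy", "cx", "cy" (pixels), "pose" (4x4, takes a point from camera to world coordinates). Camera axes: x right, y down, z forward; pixel columns grow to the right and rows downward; lengths in m; the calibration is good to about 2 mm. A picture is of the moment at which its call begins. There is no depth.
- ticket.sign_off(): hands the job in; it is judged then, once.
The state is a dict: "t": time; "q": joint angles; "qd": joint speeds; "tau": joint torques, N m; "tcp_pos": TCP position; "tool_rot": TCP orientation; "force": force on the tool from outside, world axes, zero at the start; "ft_torque": the same for the moment, N m; "finger_gap": opening from 0.0 (shut) to 1.0 (fully open); "gripper_force": force on a finger pad.
Only numpy, scipy, OpenCV 4.12 (cv2) and the standard library are available. Lean on these libraries where they do the work, as an engineer would, in place of code of your own. Each camera call takes 0.05 s, during which the arm holds its last target. There are 200 camera calls.

### The job

Get the board test jig ready: first put the yellow-striped screwdriver that lies on its blue bed into the green tray, then seat the green circuit board flat on the bed between the white lips, and then push every yellow-headed pin from the black pin rack through a corner hole of the board, fully home, one pin to a hole (any holes). Only when all the pins are in, turn the jig's black knob until the yellow pointer lines up with the red mark. Move the pointer only with the knob, do not shift the red mark, and leave the red screwdriver and the amber jar where they are.

Things in the scene. Friction and masses are not known exactly. Their poses are not given: they have to be found in the camera images.
- jig: fixed board test jig. Origin: table level under the middle of its blue bed 112 (x) x 150 (y) mm, top 40 mm up. Four white lips 7 mm high, flared, frame a 95 (x) x 125 (y) mm place for the board. Square holes 15 mm wide, 28 deep at (+-35, +-50) mm. Rail along y 85 mm behind the centre (+x), black knob 125 mm to the right (-y)
- bed (a point): centre of the bed's top face; axes as the jig's
- hole0 (a point): mouth of the bed hole at (-35, -50) mm from the bed centre, in the bed's top face
- hole1 (a point): mouth of the bed hole at (-35, 50) mm from the bed centre, in the bed's top face
- hole2 (a point): mouth of the bed hole at (35, -50) mm from the bed centre, in the bed's top face
- hole3 (a point): mouth of the bed hole at (35, 50) mm from the bed centre, in the bed's top face
- aim_knob (a joint): angle of the aiming knob (rad), grows clockwise seen from above, range 0 to 7.4. Its grip is a bar 42 x 14 mm, 32 mm tall, along the jig's x axis at 0 (bar direction = jig yaw minus this angle). Each rad clockwise moves the pointer 12 mm along the jig's +y
- aim_knob_grip (a point): on the knob's axis, at the height to grip it, 8 mm below the top of the bar, 23 mm above the knob's disc
- carriage: probe carriage on the rail, driven by the knob, with the yellow pointer (3 mm wide). Origin at the pointer's tip; slides along the jig's y; axes as the jig's. Do not push it by hand
- mark: red mark on the rail (3 mm wide stripe on a red block). Origin at the stripe's line, 46 mm above the table; axes as the jig's. It stays where it is
- board: loose green circuit board 90 (x) x 120 (y) x 4 mm, 160 g, lying flat. Origin: centre of the underside. Aluminium heat sink in the middle, 24 (x) x 50 (y) mm, its top 34 mm above the underside: the place to grip. Four round through holes 9 mm wide at (+-35, +-50) mm. Symmetric under a half turn
- pin0: locating pin (may be absent), 60 mm long. Origin at the lower end of its axis; z along the pin, up. Steel shank 7 mm wide, 30 mm long, tapered end; above it a yellow collar 20 mm wide, 4 mm high, and a yellow grip 14 mm wide, 26 mm high. Starts upright in the pin rack
- pin1: locating pin (may be absent), 60 mm long. Origin at the lower end of its axis; z along the pin, up. Steel shank 7 mm wide, 30 mm long, tapered end; above it a yellow collar 20 mm wide, 4 mm high, and a yellow grip 14 mm wide, 26 mm high. Starts upright in the pin rack
- pin2: locating pin (may be absent), 60 mm long. Origin at the lower end of its axis; z along the pin, up. Steel shank 7 mm wide, 30 mm long, tapered end; above it a yellow collar 20 mm wide, 4 mm high, and a yellow grip 14 mm wide, 26 mm high. Starts upright in the pin rack
- pin3: locating pin (may be absent), 60 mm long. Origin at the lower end of its axis; z along the pin, up. Steel shank 7 mm wide, 30 mm long, tapered end; above it a yellow collar 20 mm wide, 4 mm high, and a yellow grip 14 mm wide, 26 mm high. Starts upright in the pin rack
- pinrack: fixed black block 44 (x) x 150 (y) x 40 mm high with four holes 36 mm apart in a row along its y, in which the pins stand, collars on its top. Origin: centre of the underside
- driver: loose screwdriver, black handle with yellow stripes 70 x 18 x 18 mm, thin shank 40 mm beyond it along +x. Origin: underside of the handle's middle. It starts lying on the jig's bed
- tray: fixed green open tray 130 (x) x 170 (y) x 50 mm high, walls and floor 4 to 5 mm. Origin: centre of the underside
- red_driver: loose bystander: red screwdriver with a 70 x 18 x 18 mm handle, lying. Origin: underside of the handle's middle
- jar: loose bystander: amber jar 48 mm wide, 60 mm high. Origin: centre of the underside

How it is judged:
By the outcome, as a careful person would: the job done as asked, in the order asked, and still so for the second after the job is handed in, with the robot touching nothing.
Of pin0, pin1, pin2, pin3 only 2 to 4 are there at a start; the rules pass over those that are not, and their reading is None.
At some moment in a run one of driver, board may be knocked a few centimetres aside while the robot is not near it.
It also fails if it takes over 208 s, if anything falls off the work surface, if the arm or the gripper's body presses on something with over 40 N, if the wrist force passes 120 N, or if a joint passes its speed limit or range.

## Working session

There is one attempt and no reset: what is moved stays moved. The work goes in short steps, Python scripts to look and compute and a tool call to move; the robot and the scene stay as the last step left them, time stands still between calls to the robot, and variables do not carry over. Pictures are saved under pics/ and viewed, at most 14 in all, crops included, and the job is handed in when it is done.

Besides the shell and the picture viewer there is one more tool, called after "Call:" by a JSON object that holds its "method" and its "body", one argument or row to a line. move_arm: Moves the arm, as the interface text tells. Its arguments: {"type":"object","properties":{"commands":{"type":"string"},"grip_force":{"type":"number"}},"required":["commands"]}

```bash
ls; mkdir -p pics
cat > h.py <<'E'
import numpy as np, cv2, json
from scipy.spatial.transform import Rotation as R
from station import telemetry, snapshot, ticket
def shot(name,fn=None):
    s=snapshot(name)
    if fn: cv2.imwrite(fn,cv2.cvtColor(np.asarray(s["image"]),cv2.COLOR_RGB2BGR))
    return s
def px2w(s,u,v,z):
    P=np.array(s["pose"]);d=P[:3,:3]@np.array([(u-s["cx"])/s["fx"],(v-s["cy"])/s["fy"],1.])
    return P[:3,3]+d*(z-P[2,3])/d[2]
def w2px(s,p):
    P=np.array(s["pose"]);c=P[:3,:3].T@(np.array(p)-P[:3,3])
    return np.array([s["fx"]*c[0]/c[2]+s["cx"],s["fy"]*c[1]/c[2]+s["cy"]])
E
python3 - <<'E'
from h import *
for n in("top","scene"):
    s=shot(n,f"pics/{n}0.png"); print(n,s["fx"],s["cx"],s["cy"],np.round(s["pose"],3).tolist())
print(telemetry.sense())
E
```

```text
pics
top 451.9405958396983 315.1225664398031 246.3973897202813 [[-0.005, -0.981, 0.196, 0.39], [-1.0, 0.006, 0.007, 0.011], [-0.008, -0.196, -0.981, 0.891], [0.0, 0.0, 0.0, 1.0]]
scene 513.369696400188 321.55452315979034 240.4335359864287 [[0.198, 0.657, -0.727, 1.268], [0.98, -0.141, 0.14, -0.142], [-0.01, -0.74, -0.672, 0.777], [0.0, 0.0, 0.0, 1.0]]
{'t': 0.1, 'q': array([-1.33649769e+00,  5.28386712e-01,  1.43376185e+00, -2.23803058e-05,
        1.18143853e+00, -1.78525462e-01]), 'qd': array([-0.00061813, -0.00261058, -0.00397185,  0.00038256, -0.00133871,
       -0.00059133]), 'tau': array([ 4.50674634e-05, -4.43302846e+01, -1.78587037e+01, -2.25271424e-04,
        3.88409055e-03, -1.81173561e-06]), 'tcp_pos': array([ 0.25060223, -0.57185042,  0.23042711]), 'tool_rot': array([ 9.78771203e-01,  2.04953503e-01, -3.81498061e-05, -9.96544095e-04]), 'force': array([-0.11244874, -0.78998653, -0.74940282]), 'ft_torque': array([-0.00880693, -0.02859381, -0.00989168]), 'gripper_force': 0.0, 'finger_gap': 0.9987206840779278}
```

View pics/top0.png

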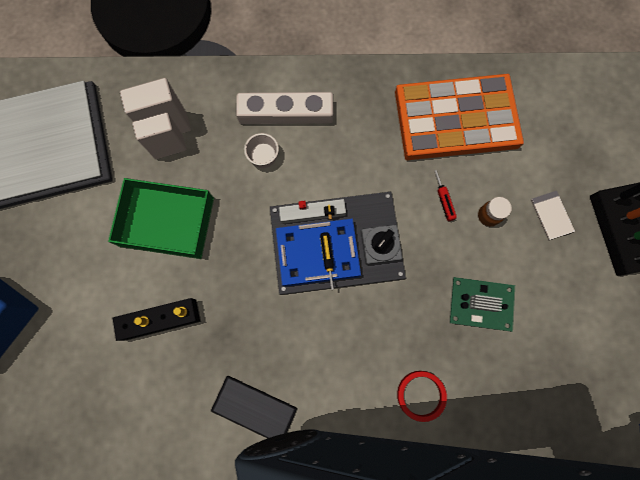

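View pics/scene0.png

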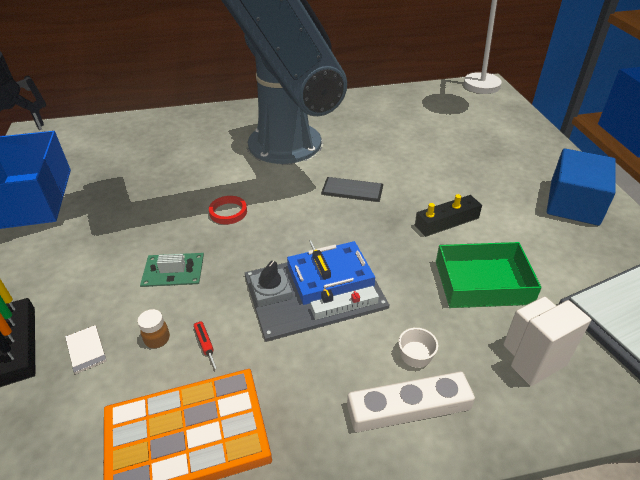

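The top view shows the jig at about (335,245), with the striped driver on its bed at (327,250). The tray is at (162,218), the rack with two pins at (140,321) and (180,312), the board at (483,304), and the knob at (382,243).

Run:
```python
from h import *
im=cv2.imread("pics/top0.png")
a=cv2.resize(im[185:300,265:410],None,fx=5.5,fy=5.2,interpolation=cv2.INTER_CUBIC)
cv2.imwrite("pics/a.png",a)
s=shot("top"); 
hsv=cv2.cvtColor(im,cv2.COLOR_BGR2HSV)
def comp(lo,hi,box):
    m=cv2.inRange(hsv,np.array(lo),np.array(hi)); k=np.zeros_like(m); x0,y0,x1,y1=box; k[y0:y1,x0:x1]=m[y0:y1,x0:x1]
    k=cv2.morphologyEx(k,cv2.MORPH_CLOSE,np.ones((9,9)))
    c=max(cv2.findContours(k,0,1)[0],key=cv2.contourArea); return c
for n,lo,hi,box,z in(("bed",(110,150,60),(125,255,255),(270,190,370,300),.04),("board",(50,60,40),(85,255,255),(440,270,530,340),.004),("tray",(50,100,30),(75,255,255),(100,170,220,265),.05),("rack",(0,0,0),(179,255,45),(105,290,210,345),.04)):
    c=comp(lo,hi,box); c=c.reshape(-1,2).astype(float)
    w=np.array([px2w(s,u,v,z)[:2] for u,v in c])
    r=cv2.minAreaRect((w*1000).astype(np.float32)); print(n,r)
for u,v in((140,320),(180,311)): print("pin",px2w(s,u,v,.065))
for u,v in((382,242),): print("knob",px2w(s,u,v,.07))
```

```text
bed ((550.8846435546875, 12.297309875488281), (113.11904907226562, 150.95529174804688), 6.960758686065674)
board ((451.576171875, -306.96392822265625), (120.1148681640625, 89.93614196777344), 81.9377212524414)
tray ((617.263916015625, 312.9423522949219), (182.59512329101562, 135.4602508544922), 81.01116943359375)
rack ((423.181396484375, 313.67974853515625), (47.41692352294922, 159.52467346191406), 13.832661628723145)
pin [0.42120894 0.33455546 0.065     ]
pin [0.43697485 0.26285795 0.065     ]
knob [ 0.5614991 -0.1070832  0.07     ]
```

View pics/a.png

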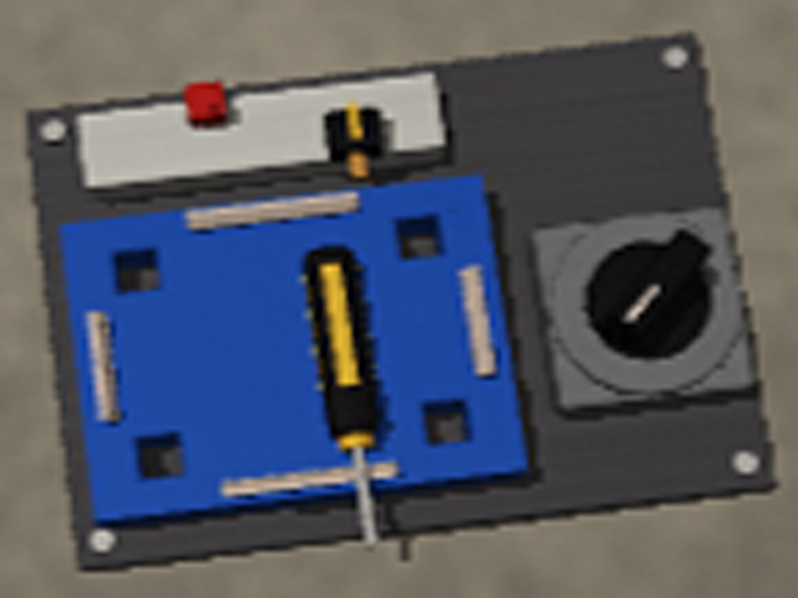

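Enlarged crop: the driver handle runs from (325,250) to (352,435) with its shank toward the robot, and the pointer is at (355,125). The red mark is at (207,103), and the knob bar points up and to the right. Next is the driver target and its approach.

```bash
cat >> h.py <<'E'
def go(x,y,z,ydir):
    """shift in mm, turn about tool z in deg, toward TCP xyz with tool y at angle ydir (deg, mod 180)"""
    t=telemetry.sense(); Q=R.from_quat(t["tool_rot"]); 
    d=Q.inv().apply(np.array([x,y,z])-t["tcp_pos"])*1000
    yd=Q.as_matrix()[:2,1]; cur=np.degrees(np.arctan2(yd[1],yd[0]))
    opts=[]
    Z=R.from_rotvec([0,0,0])
    for k in(0,180):
        th=np.radians(ydir+k); Y=np.array([np.cos(th),np.sin(th),0]);zz=np.array([0,0,-1.]);X=np.cross(Y,zz)
        rv=(Q.inv()*R.from_matrix(np.stack([X,Y,zz],1))).as_rotvec(degrees=True); opts.append(np.round(rv,1))
    print("tcp",np.round(t["tcp_pos"]*1000,1),"ydir",round(cur,1),"t",round(t["t"],2),"q6",round(np.degrees(t["q"][5]),0),"gap",round(t["finger_gap"],3),"F",np.round(t["force"],1))
    print("shift",np.round(d,1),"rv",min(opts,key=lambda r:np.linalg.norm(r)))
E
python3 - <<'E'
from h import *
s=shot("top")
U=lambda x,y:(265+x/5.5,185+y/5.2)
a=px2w(s,*U(327,255),.055);b=px2w(s,*U(353,435),.055);c=(a+b)/2
print(a,b,np.linalg.norm(a-b)); d=np.degrees(np.arctan2(*(b-a)[1::-1])); print("dir",d)
kn=px2w(s,*U(648,300),.065);print(kn)
m=px2w(s,*U(207,95),.05);p=px2w(s,*U(355,122),.05);print(m,p,m-p)
go(c[0],c[1],.25,d+90)
E
```

```text
[ 0.58077811 -0.00080428  0.055     ] [ 0.51445474 -0.00903382  0.055     ] 0.06683198256700697
dir -172.92678121290314
[ 0.56121759 -0.10928203  0.065     ]
[0.64323862 0.04077531 0.05      ] [ 0.6324449  -0.01114778  0.05      ] [0.01079371 0.05192309 0.        ]
tcp [ 250.7 -572.1  230.7] ydir -66.3 t 0.2 q6 -10.0 gap 1.0 F [0.6 0.5 0.3]
shift [ 499.5 -400.4  -18.7] rv [-0.1 -0.  16.6]
```

Call:
{"method": "move_arm", "body": {
  "commands": "50 -40 0 0 0 0 1;100 -80 0 0 0 0 1;150 -120 -5 0 0 0 0.3;200 -160 -10 0 0 0 0.3;250 -200 -15 0 0 0 0.3"
}}

```text
t: 0.82
tcp_pos: [0.3964, -0.2945, 0.2458]
tool_rot: [0.979, 0.205, 0.0, 0.0]
force: [1.2, 0.4, -0.6]
finger_gap: 0.646
gripper_force: 0.0
```

Call:
{"method": "move_arm", "body": {
  "commands": "50 -40 0 0 0 4 0.3;100 -80 0 0 0 8 0.3;150 -120 0 0 0 12 0.3;200 -160 0 0 0 16.6 0.3;249 -200 -3 0 0 16.6 0.3"
}}

```text
t: 1.45
tcp_pos: [0.541, -0.0174, 0.2483]
tool_rot: [0.998, 0.061, -0.0, 0.0]
force: [0.9, -0.1, -0.0]
finger_gap: 0.651
gripper_force: 0.0
```

Run:
```python
from h import *
s=shot("wrist","pics/w1.png"); print(s["fx"],np.round(s["pose"],4).tolist())
go(.5475,-.005,.06,-83)
```

```text
401.7616398207085 [[0.1226, -0.9518, -0.2813, 0.612], [-0.9925, -0.1172, -0.036, -0.0071], [0.0013, 0.2835, -0.959, 0.3917], [0.0, 0.0, 0.0, 1.0]]
tcp [544.2 -10.5 249. ] ydir -82.7 t 1.5 q6 69.0 gap 0.653 F [3.1 2.8 0.5]
shift [  2.8  -4.1 189. ] rv [-0.3 -0.3  0.3]
```

View pics/w1.png

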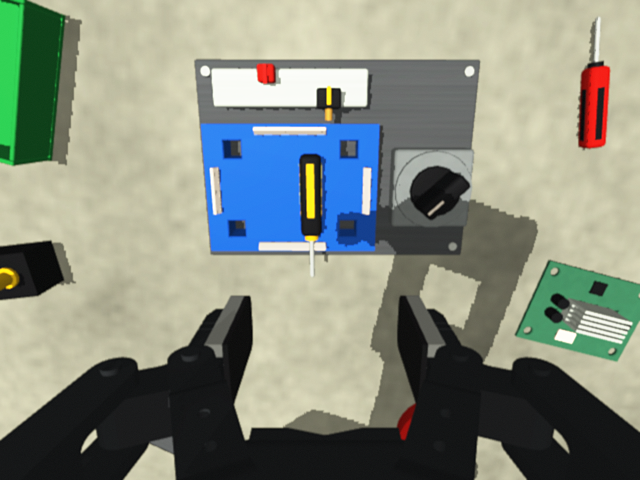

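The wrist view shows the handle from (311,155) to (312,237) and the bed corners near (202,125), (381,125), (378,250) and (211,254). The knob top is at about (436,193).

Run:
```python
from h import *
im=cv2.imread("pics/w1.png"); s=shot("wrist")
m=cv2.inRange(cv2.cvtColor(im,cv2.COLOR_BGR2HSV),np.array((100,130,60)),np.array((125,255,255))); m[:,:195]=0;m[:110]=0;m[270:]=0;m[:,395:]=0
m=cv2.morphologyEx(m,cv2.MORPH_CLOSE,np.ones((9,9)))
c=max(cv2.findContours(m,0,1)[0],key=cv2.contourArea).reshape(-1,2)
w=np.array([px2w(s,u,v,.04)[:2]*1000 for u,v in c],np.float32); print(cv2.minAreaRect(w))
a=px2w(s,311,155,.05);b=px2w(s,312.5,237,.05);print("drv",a,b,(a+b)/2,np.degrees(np.arctan2(*(b-a)[1::-1])))
H=[px2w(s,u,v,.04) for u,v in((232,149),(348,149),(237,228),(345,228))];print(np.round(H,4),np.mean(H,0))
print("mark",px2w(s,266,74,.046)-px2w(s,328,118,.046))
c=((a+b)/2); go(c[0],c[1],.043,-83)
```

```text
((554.5640869140625, 22.461681365966797), (112.55082702636719, 151.7081756591797), 7.362698554992676)
drv [0.58708735 0.00857853 0.05      ] [ 0.51634877 -0.0011832   0.05      ] [0.55171806 0.00369767 0.05      ] -172.14296238578518
[[ 0.5826  0.0768  0.04  ]
 [ 0.5954 -0.0221  0.04  ]
 [ 0.5131  0.0678  0.04  ]
 [ 0.5257 -0.0294  0.04  ]] [0.55420312 0.02327008 0.04      ]
mark [0.02721747 0.05381045 0.        ]
tcp [542.5 -14.  248.6] ydir -82.5 t 1.55 q6 69.0 gap 0.649 F [-1.5 -0.7  0.1]
shift [ 10.9 -16.  205.7] rv [-0.1 -0.2  0.5]
```

Call:
{"method": "move_arm", "body": {
  "commands": "0 0 0 0 0 0 0.3;0 0 0 0 0 0 0.3;0 0 0 0 0 0 0.3;0 0 0 0 0 0 0.3;0 0 0 0 0 0 0.3"
}}

```text
t: 2.17
tcp_pos: [0.5403, -0.02, 0.2484]
tool_rot: [0.998, 0.061, 0.0, -0.0]
force: [0.2, 0.2, -0.9]
finger_gap: 0.648
gripper_force: 0.0
```

```bash
cat >> h.py <<'E'
def rect(s,lo,hi,box,z,k=9):
    m=cv2.inRange(cv2.cvtColor(np.asarray(s["image"]),cv2.COLOR_RGB2HSV),np.array(lo),np.array(hi)); x0,y0,x1,y1=box; n=np.zeros_like(m); n[y0:y1,x0:x1]=m[y0:y1,x0:x1]
    n=cv2.morphologyEx(n,cv2.MORPH_CLOSE,np.ones((k,k)))
    c=max(cv2.findContours(n,0,1)[0],key=cv2.contourArea).reshape(-1,2)
    r=cv2.minAreaRect(np.array([px2w(s,u,v,z)[:2]*1000 for u,v in c],np.float32)); return [np.round(x,1) for x in r]
BLUE=((100,130,60),(125,255,255))
E
python3 - <<'E'
from h import *
for i in range(4):
    s=shot("wrist","pics/w2.png"); t=telemetry.sense(); print(t["t"],np.round(t["tcp_pos"]*1000,1),np.round(np.array(s["pose"])[:3,3]*1000,1),rect(s,*BLUE,(190,100,395,275),.04))
s=shot("top");print(rect(s,*BLUE,(270,190,370,300),.04))
E
```

```text
2.225 [540.3 -19.8 248.4] [611.3  -9.7 391.8] [array([549.9,  14.2]), array([113.1, 151.2]), np.float64(7.0)]
2.275 [540.3 -19.6 248.4] [611.3  -9.6 391.8] [array([550. ,  14.2]), array([113.1, 151.2]), np.float64(7.0)]
2.325 [540.4 -19.5 248.4] [611.3  -9.4 391.8] [array([550.5,  14.2]), array([112.2, 151.2]), np.float64(7.0)]
2.375 [540.4 -19.4 248.4] [611.4  -9.2 391.8] [array([550.5,  14.3]), array([112.2, 151.2]), np.float64(7.0)]
[array([578. , -47.3]), array([25.1,  7.9]), np.float64(89.6)]
```

Run:
```python
from h import *
go(.548,-.0055,.0435,-82.9)
```

```text
tcp [540.4 -19.3 248.4] ydir -82.9 t 2.42 q6 69.0 gap 0.653 F [0.1 0.5 0.1]
shift [  9.2 -12.8 204.9] rv [ 0. -0. -0.]
```

Call:
{"method": "move_arm", "body": {
  "commands": "9 -13 40 0 0 0 0.3;9 -13 90 0 0 0 0.3;9 -13 130 0 0 0 0.3;9 -13 150 0 0 0 0.3;9 -13 150 0 0 0 0.3"
}}

```text
t: 3.05
tcp_pos: [0.5466, -0.005, 0.0968]
tool_rot: [0.998, 0.062, -0.002, -0.001]
force: [0.6, -0.5, -0.1]
finger_gap: 0.648
gripper_force: 0.0
```

Run:
```python
from h import *
go(.548,-.0055,.0435,-82.9)
```

```text
tcp [546.6  -5.   96.8] ydir -82.9 t 3.05 q6 71.0 gap 0.648 F [ 0.6 -0.5 -0.1]
shift [ 1.6  0.7 53.3] rv [-0.1  0.2 -0. ]
```

Call:
{"method": "move_arm", "body": {
  "commands": "1.5 0 25 0 0 0 0.3;1.5 0 45 0 0 0 0.3;1.5 0 53 0 0 0 0.3;1.5 0 53 0 0 0 -1;1.5 0 53 0 0 0 -1",
  "grip_force": 50
}}

```text
t: 3.68
tcp_pos: [0.55, -0.0052, 0.0464]
tool_rot: [0.998, 0.062, 0.001, 0.0]
force: [-0.0, 1.6, -0.2]
finger_gap: 0.229
gripper_force: 0.3
```

Call:
{"method": "move_arm", "body": {
  "commands": "0 0 0 0 0 0 -1;0 0 0 0 0 0 -1;0 0 0 0 0 0 -1;0 0 -10 0 0 0 -1;0 0 -30 0 0 0 -1"
}}

```text
t: 4.3
tcp_pos: [0.5484, -0.0049, 0.0753]
tool_rot: [0.998, 0.061, -0.001, -0.0]
force: [0.0, 0.2, -1.1]
finger_gap: 0.193
gripper_force: 50.4
```

Run:
```python
from h import *
go(.617,.313,.2,-82.9)
```

```text
tcp [548.4  -4.9  75.3] ydir -83.0 t 4.3 q6 71.0 gap 0.193 F [ 0.   0.2 -1.1]
shift [ 106.8 -307.2 -124.7] rv [-0.   0.1 -0.1]
```

Call:
{"method": "move_arm", "body": {
  "commands": "0 -10 -60 0 0 0 -1;20 -60 -90 0 0 -10 -1;45 -115 -110 0 0 -20 -1;70 -170 -125 0 0 -30 -1;80 -220 -125 0 0 -40 -1"
}}

```text
t: 4.92
tcp_pos: [0.6034, 0.2253, 0.2027]
tool_rot: [0.916, 0.402, 0.002, 0.001]
force: [0.2, 1.1, -1.1]
finger_gap: 0.201
gripper_force: 50.4
```

Run:
```python
from h import *
go(.62,.333,.11,-9)
```

```text
tcp [603.4 225.3 202.7] ydir -42.6 t 4.92 q6 53.0 gap 0.201 F [ 0.2  1.1 -1.1]
shift [ 90.1 -61.   92.9] rv [  0.2  -0.2 -33.6]
```

Call:
{"method": "move_arm", "body": {
  "commands": "40 -25 10 0 0 -10 -1;80 -55 40 0 0 -20 -1;90 -61 70 0 0 -30 -1;90 -61 90 0 0 -33.6 -1;90 -61 95 0 0 -33.6 -1"
}}

```text
t: 5.55
tcp_pos: [0.6166, 0.3303, 0.1035]
tool_rot: [0.762, 0.647, -0.002, -0.001]
force: [0.2, 0.5, -0.1]
finger_gap: 0.194
gripper_force: 50.3
```

Run:
```python
from h import *
go(.62,.333,.02,-9)
s=shot("top","pics/t2.png");print(rect(s,(50,100,30),(75,255,255),(100,170,220,265),.05))
im=cv2.imread("pics/t2.png");cv2.imwrite("pics/t2c.png",cv2.resize(im[150:350,60:360],None,fx=2.6,fy=2.6))
```

```text
tcp [616.6 330.3 103.5] ydir -9.4 t 5.55 q6 28.0 gap 0.194 F [ 0.2  0.5 -0.1]
shift [ 3.5  3.2 83.4] rv [-0.2  0.1 -0.4]
[array([617.2, 313. ]), array([182.6, 135.7]), np.float64(80.9)]
```

View pics/t2c.png

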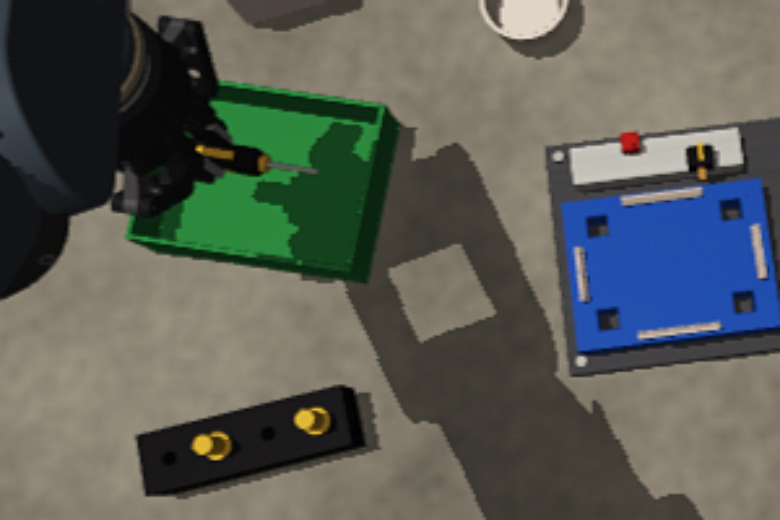

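The driver is held over the tray at (230,155), with its shank at (315,170), inside the walls. I'll lower it and release.

Call:
{"method": "move_arm", "body": {
  "commands": "2 2 35 0 0 0 -1;2 2 65 0 0 0 -1;2 2 82 0 0 0 -1;2 2 83 0 0 0 -1;2 2 83 0 0 0 0"
}}

```text
t: 6.22
tcp_pos: [0.6217, 0.3324, 0.0239]
tool_rot: [0.762, 0.647, 0.001, 0.0]
force: [-0.6, 0.2, 0.4]
finger_gap: 0.394
gripper_force: 0.0
```

Call:
{"method": "move_arm", "body": {
  "commands": "0 0 0 0 0 0 0;0 0 0 0 0 0 0;0 0 -50 0 0 0 0;0 0 -110 0 0 0 0;0 0 -170 0 0 0 0"
}}

```text
t: 6.85
tcp_pos: [0.6204, 0.3321, 0.1944]
tool_rot: [0.762, 0.647, 0.0, 0.0]
force: [0.4, 0.4, -1.1]
finger_gap: 0.496
gripper_force: 0.0
```

Run:
```python
from h import *
s=shot("top","pics/t3.png")
print(rect(s,(50,60,40),(85,255,255),(420,250,560,350),.004))
im=cv2.imread("pics/t3.png");cv2.imwrite("pics/t3c.png",cv2.resize(im[160:340,90:540],None,fx=1.75,fy=1.75,interpolation=cv2.INTER_CUBIC))
go(.45,-.30,.25,-8)
```

```text
[array([ 451.6, -307. ]), array([120.1,  89.9]), np.float64(81.9)]
tcp [625.3 334.  204.9] ydir -9.3 t 6.9 q6 28.0 gap 0.5 F [1.7 1.2 5.9]
shift [-653.6  -69.4  -51.6] rv [ 0.9 -0.5 -1.3]
```

View pics/t3c.png

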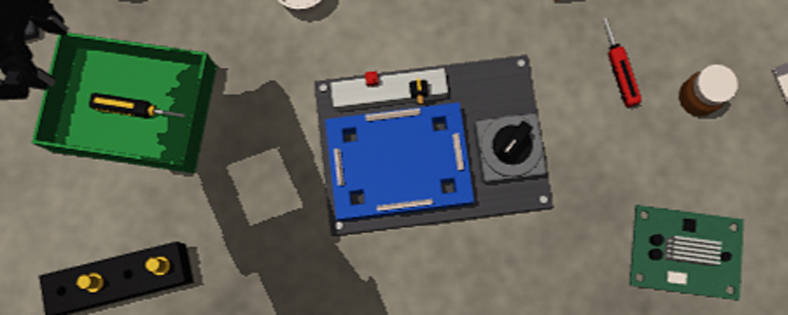

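The driver lies fully in the tray at (125,103). The board hasn't moved and is at (688,250). Now I'll move over it.

Call:
{"method": "move_arm", "body": {
  "commands": "-50 -5 -5 0 0 0 0;-110 -11 -10 0 0 0 0;-170 -17 -20 0 0 0 0;-230 -23 -20 0 0 0 0;-290 -29 -20 0 0 0 0"
}}

```text
t: 7.52
tcp_pos: [0.5445, 0.049, 0.2131]
tool_rot: [0.762, 0.647, 0.001, 0.001]
force: [0.5, -0.2, -0.3]
finger_gap: 0.499
gripper_force: 0.0
```

Call:
{"method": "move_arm", "body": {
  "commands": "-60 -6 0 0 0 0 0;-120 -12 0 0 0 0 0;-180 -18 0 0 0 0 0;-240 -24 0 0 0 0 0;-300 -30 0 0 0 0 0"
}}

```text
t: 8.15
tcp_pos: [0.466, -0.2424, 0.213]
tool_rot: [0.762, 0.647, 0.0, 0.001]
force: [1.0, -0.3, 0.1]
finger_gap: 0.499
gripper_force: 0.0
```

Run:
```python
from h import *
go(.4516,-.307,.20,-8.1)
```

```text
tcp [ 466.  -242.4  213. ] ydir -9.4 t 8.15 q6 -30.0 gap 0.499 F [ 1.  -0.3  0.1]
shift [-66.   -3.8  13. ] rv [ 0.1  0.  -1.3]
```

Call:
{"method": "move_arm", "body": {
  "commands": "-30 -2 5 0 0 -1.3 -0.2;-60 -4 10 0 0 -1.3 -0.2;-66 -4 13 0 0 -1.3 -0.2;-66 -4 13 0 0 -1.3 -0.2;-66 -4 13 0 0 -1.3 -0.2"
}}

```text
t: 8.78
tcp_pos: [0.4521, -0.3037, 0.1995]
tool_rot: [0.755, 0.656, 0.0, -0.0]
force: [0.2, 0.4, -0.1]
finger_gap: 0.4
gripper_force: 0.0
```

Call:
{"method": "move_arm", "body": {
  "commands": "0 0 0 0 0 0 -0.2;0 0 0 0 0 0 -0.2;0 0 0 0 0 0 -0.2;0 0 0 0 0 0 -0.2;0 0 0 0 0 0 -0.2"
}}

```text
t: 9.4
tcp_pos: [0.4518, -0.3049, 0.1993]
tool_rot: [0.755, 0.656, 0.0, -0.0]
force: [0.7, 0.2, -0.4]
finger_gap: 0.4
gripper_force: 0.0
```

Run:
```python
from h import *
s=shot("wrist","pics/w3.png");
print(rect(s,(50,60,40),(85,255,255),(100,50,600,400),.004,15))
go(.4516,-.307,.012,-8.1)
```

```text
[array([ 450.9, -306.2]), array([119.4,  90. ]), np.float64(81.9)]
tcp [ 451.8 -304.9  199.3] ydir -8.1 t 9.45 q6 -38.0 gap 0.4 F [ 0.1  0.7 -0.7]
shift [-2.100e+00  1.000e-01  1.873e+02] rv [-0. -0.  0.]
```

View pics/w3.png

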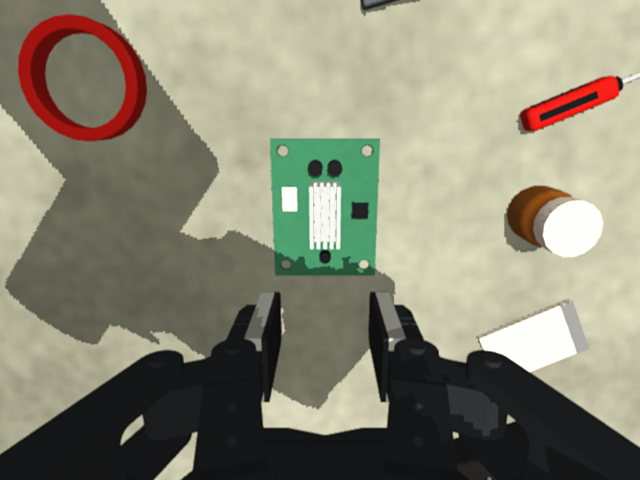

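The wrist view shows the board centred at (325,207) with its sink at (325,216), aligned between the fingers.

Call:
{"method": "move_arm", "body": {
  "commands": "-1.5 1 60 0 0 0 -0.2;-1.5 1 120 0 0 0 -0.2;-1.5 1 165 0 0 0 -0.2;-1.5 1 186 0 0 0 -0.2;-1.5 1 186 0 0 0 -0.2"
}}

```text
t: 10.07
tcp_pos: [0.4517, -0.3058, 0.0117]
tool_rot: [0.755, 0.656, -0.0, -0.002]
force: [-0.2, -0.1, 0.9]
finger_gap: 0.398
gripper_force: 0.0
```

Call:
{"method": "move_arm", "body": {
  "commands": "0 0 0 0 0 0 -1;0 0 0 0 0 0 -1;0 0 0 0 0 0 -1;0 0 0 0 0 0 -1;0 0 0 0 0 0 -1",
  "grip_force": 60
}}

```text
t: 10.7
tcp_pos: [0.4528, -0.3067, 0.0137]
tool_rot: [0.755, 0.656, 0.0, 0.0]
force: [-0.3, 0.6, -0.3]
finger_gap: 0.266
gripper_force: 61.8
```

Run:
```python
from h import *
go(.5505,.0135,.13,7)
```

```text
tcp [ 452.8 -306.7   13.7] ydir -8.0 t 10.7 q6 -38.0 gap 0.266 F [-0.3  0.6 -0.3]
shift [ 330.7   52.  -116.4] rv [  0.   0. -15.]
```

Call:
{"method": "move_arm", "body": {
  "commands": "0 0 -40 0 0 0 -1;0 0 -90 0 0 0 -1;20 3 -140 0 0 0 -1;60 10 -155 0 0 -2 -1;110 17 -155 0 0 -5 -1"
}}

```text
t: 11.32
tcp_pos: [0.4862, -0.2004, 0.1704]
tool_rot: [0.726, 0.688, 0.001, 0.003]
force: [1.1, 0.8, -2.2]
finger_gap: 0.26
gripper_force: 61.5
```

Call:
{"method": "move_arm", "body": {
  "commands": "50 5 0 0 0 -3 -1;100 10 0 0 0 -6 -1;150 15 0 0 0 -10 -1;190 18 0 0 0 -10 -1;205 19 0 0 0 -10 -1"
}}

```text
t: 11.95
tcp_pos: [0.5142, 0.0059, 0.1683]
tool_rot: [0.662, 0.75, -0.0, -0.0]
force: [-0.6, -0.6, -2.6]
finger_gap: 0.267
gripper_force: 61.4
```

Call:
{"method": "move_arm", "body": {
  "commands": "0 0 0 0 0 0 -1;0 0 0 0 0 0 -1;0 0 0 0 0 0 -1;0 0 0 0 0 0 -1;0 0 0 0 0 0 -1"
}}

```text
t: 12.58
tcp_pos: [0.5147, 0.0031, 0.1684]
tool_rot: [0.663, 0.748, 0.0, -0.0]
force: [-0.5, 0.3, -2.0]
finger_gap: 0.268
gripper_force: 61.5
```

Run:
```python
from h import *
go(.5505,.0135,.10,7)
s=shot("wrist","pics/w4.png");
t=telemetry.sense();print(rect(s,(50,60,40),(85,255,255),(100,50,600,400),t["tcp_pos"][2]-.0137+.004,15))
s=shot("top","pics/t4.png")
```

```text
tcp [514.7   3.1 168.4] ydir 6.9 t 12.57 q6 -19.0 gap 0.268 F [-0.5  0.3 -2. ]
shift [ 6.  36.7 68.4] rv [-0.  -0.  -0.1]
[array([512.2,  20.8]), array([90.6, 86.7]), np.float64(6.9)]
```

View pics/w4.png

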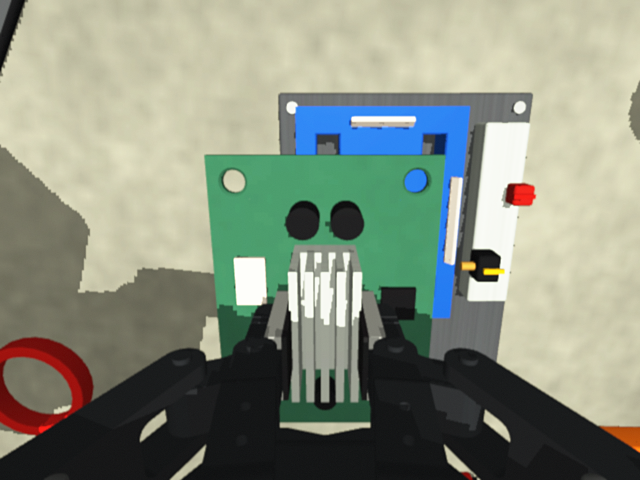

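The board is held level, with its +y holes at (234,180) and (415,180). The jig sits behind it, offset as computed.

Run:
```python
from h import *
s=shot("wrist"); t=telemetry.sense(); z=t["tcp_pos"][2]-.0137+.004
import math
a=px2w(s,234,180.5,z);b=px2w(s,415.5,180.5,z); d=(b-a)[:2]; yaw=math.atan2(d[1],d[0]); print(np.linalg.norm(d),math.degrees(yaw))
c=(a+b)[:2]/2-50e-3*np.array([-math.sin(yaw),math.cos(yaw)]); print("board centre",c, "tcp",t["tcp_pos"])
e=(px2w(s,206,155,z)+px2w(s,445,155,z))[:2]/2-60e-3*np.array([-math.sin(yaw),math.cos(yaw)]);print("from edge",e)
Y=np.radians(7.0);u=np.array([-math.sin(Y),math.cos(Y)])
# jig lip +y (outer/inner) for check
for p in((351,121),(415,121),(455,178),(449,263)): 
    w=px2w(s,*p,.045)[:2]-np.array([.5505,.0135]); print("lip in jig mm",np.round([w@[math.cos(Y),math.sin(Y)]*1000,w@u*1000],1))
g=t["tcp_pos"][:2]-c; print(g)
go(*(np.array([.5505,.0135])+g),.09,7)
```

```text
0.06915627939440419 6.939616261099601
board centre [0.51430658 0.00470819] tcp [0.51472679 0.00350057 0.1683686 ]
from edge [0.51463855 0.00428824]
lip in jig mm [-20.2  67.1]
lip in jig mm [20.6 67.1]
lip in jig mm [49.4 30.8]
lip in jig mm [ 50.6 -29. ]
[ 0.00042021 -0.00120762]
tcp [514.7   3.5 168.4] ydir 6.9 t 12.72 q6 -19.0 gap 0.263 F [ 0.8  0.5 -1.8]
shift [ 4.4 37.  78.4] rv [ 0.  -0.  -0.1]
```

Call:
{"method": "move_arm", "body": {
  "commands": "2 18 20 0 0 0 -1;4.5 37 50 0 0 0 -1;4.5 37 80 0 0 0 -1;4.5 37 92 0 0 0 -1;4.5 37 92 0 0 0 -1"
}}

```text
t: 13.35
tcp_pos: [0.5502, 0.0127, 0.0758]
tool_rot: [0.663, 0.749, -0.001, -0.001]
force: [-0.8, -0.3, -2.5]
finger_gap: 0.263
gripper_force: 61.4
```

Call:
{"method": "move_arm", "body": {
  "commands": "0 0 0 0 0 0 -1;0 0 0 0 0 0 -1;0 0 0 0 0 0 -1;0 0 0 0 0 0 -1;0 0 0 0 0 0 -1"
}}

```text
t: 13.98
tcp_pos: [0.551, 0.0126, 0.0765]
tool_rot: [0.663, 0.749, 0.0, 0.0]
force: [-0.1, 0.2, -2.4]
finger_gap: 0.27
gripper_force: 61.4
```

Run:
```python
from h import *
go(.5509,.0123,.0545,7)
```

```text
tcp [551.   12.6  76.5] ydir 7.0 t 13.97 q6 -17.0 gap 0.27 F [-0.1  0.2 -2.4]
shift [-0.3 -0.1 22. ] rv [ 0.  0. -0.]
```

Call:
{"method": "move_arm", "body": {
  "commands": "0 0 7 0 0 0 -1;0 0 13 0 0 0 -1;0 0 18 0 0 0 -1;0 0 22 0 0 0 -1;0 0 22 0 0 0 -1"
}}

```text
t: 14.6
tcp_pos: [0.5509, 0.0126, 0.0541]
tool_rot: [0.663, 0.749, -0.0, -0.0]
force: [0.1, 0.2, -2.2]
finger_gap: 0.265
gripper_force: 61.5
```

Call:
{"method": "move_arm", "body": {
  "commands": "0 0 0 0 0 0 -1;0 0 0 0 0 0 -0.2;0 0 0 0 0 0 -0.2;0 0 0 0 0 0 -0.2;0 0 -30 0 0 0 -0.2"
}}

```text
t: 15.22
tcp_pos: [0.5493, 0.0128, 0.083]
tool_rot: [0.663, 0.749, -0.001, -0.002]
force: [-0.3, 1.4, 0.3]
finger_gap: 0.401
gripper_force: 0.0
```

Call:
{"method": "move_arm", "body": {
  "commands": "0 0 -50 0 0 0 -0.2;0 0 -100 0 0 0 -0.2;0 0 -120 0 0 0 -0.2;0 0 -120 0 0 0 -0.2;0 0 -120 0 0 0 -0.2"
}}

```text
t: 15.85
tcp_pos: [0.55, 0.0128, 0.2033]
tool_rot: [0.663, 0.749, -0.001, -0.001]
force: [0.3, -0.3, -0.7]
finger_gap: 0.401
gripper_force: 0.0
```

Call:
{"method": "move_arm", "body": {
  "commands": "0 0 0 0 0 0 -0.2;0 0 0 0 0 0 -0.2;0 0 0 0 0 0 -0.2;0 0 0 0 0 0 -0.2;0 0 0 0 0 0 -0.2"
}}

```text
t: 16.48
tcp_pos: [0.551, 0.0126, 0.2044]
tool_rot: [0.663, 0.749, 0.0, 0.0]
force: [-0.0, -0.7, -0.3]
finger_gap: 0.4
gripper_force: 0.0
```

Run:
```python
from h import *
s=shot("wrist","pics/w5.png")
go(.429,.2987,.2,-78)
```

```text
tcp [551.   12.6 204.4] ydir 6.9 t 16.52 q6 -17.0 gap 0.399 F [ 0.6  0.4 -0.6]
shift [298.7 -86.5   4.4] rv [ 0.  -0.  84.9]
```

View pics/w5.png

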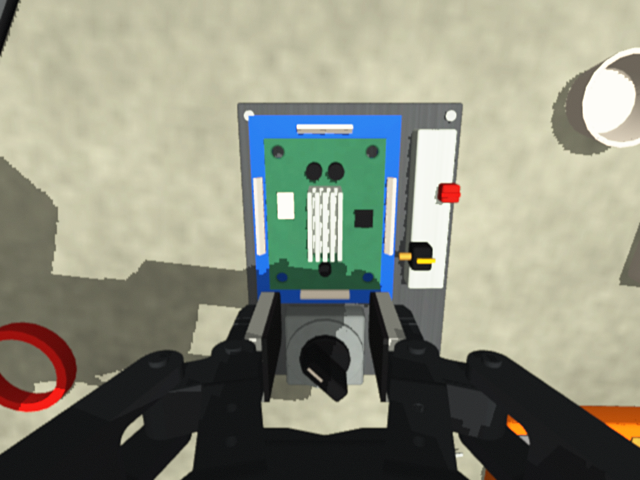

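The board is seated inside all four lips, with holes at (278,152), (372,152), (282,277) and (368,277).

```bash
cat >> h.py <<'E'
def inhand():pass
JIG=np.array([.5505,.0135]);JY=np.radians(7.0);JR=np.array([[np.cos(JY),-np.sin(JY)],[np.sin(JY),np.cos(JY)]])
def tojig(p): return np.round(JR.T@(np.asarray(p)[:2]-JIG)*1000,1)
E
python3 - <<'E'
from h import *
s=shot("wrist")
print(rect(s,(50,60,40),(85,255,255),(230,120,400,300),.044,15), rect(s,*BLUE,(230,100,410,310),.04,41))
for p in((278,152),(372.5,152),(282,277),(368,277)): w=px2w(s,*p,.044);print(w,tojig(w))
g=cv2.cvtColor(s["image"],cv2.COLOR_RGB2GRAY)
E
```

```text
[array([550.3,  13.3]), array([ 89.6, 118.4]), np.float64(7.0)] [array([550.1,  14.1]), array([113.1, 150.7]), np.float64(7.0)]
[0.51017189 0.05866064 0.044     ] [-34.5  49.7]
[0.57968931 0.06715247 0.044     ] [35.5 49.7]
[ 0.52219215 -0.04002741  0.044     ] [-34.6 -49.7]
[ 0.59146057 -0.03156163  0.044     ] [ 35.2 -49.7]
```

Call:
{"method": "move_arm", "body": {
  "commands": "50 -16 0 0 0 0 -0.2;100 -32 0 0 0 0 -0.2;150 -48 0 0 0 0 -0.2;200 -64 0 0 0 0 -0.2;250 -80 0 0 0 0 -0.2"
}}

```text
t: 17.2
tcp_pos: [0.4407, 0.2526, 0.2046]
tool_rot: [0.663, 0.749, 0.0, 0.0]
force: [0.6, -0.2, 0.6]
finger_gap: 0.403
gripper_force: 0.0
```

Call:
{"method": "move_arm", "body": {
  "commands": "12 -3 0 0 0 0 -0.2;12 -3 0 0 0 0 -0.2;12 -3 0 0 0 0 -0.2;12 -3 0 0 0 0 -0.2;12 -3 0 0 0 0 -0.2"
}}

```text
t: 17.82
tcp_pos: [0.4374, 0.2618, 0.2043]
tool_rot: [0.664, 0.748, -0.0, 0.0]
force: [-1.1, -0.2, 0.7]
finger_gap: 0.399
gripper_force: 0.0
```

Call:
{"method": "move_arm", "body": {
  "commands": "0 0 0 0 0 0 -0.2;0 0 0 0 0 0 -0.2;0 0 0 0 0 0 -0.2;0 0 0 0 0 0 -0.2;0 0 0 0 0 0 -0.2"
}}

```text
t: 18.45
tcp_pos: [0.4368, 0.2627, 0.2044]
tool_rot: [0.663, 0.749, 0.0, 0.0]
force: [0.6, 0.5, 0.6]
finger_gap: 0.398
gripper_force: 0.0
```

Run:
```python
from h import *
s=shot("wrist","pics/w6.png")
m=cv2.inRange(cv2.cvtColor(s["image"],cv2.COLOR_RGB2HSV),np.array((18,120,80)),np.array((32,255,255)))
n,l,st,ce=cv2.connectedComponentsWithStats(m)
print(st[1:][st[1:,4]>40].tolist())
go(.437,.263,.2,7)
```

```text
[[300, 98, 29, 31, 681], [539, 116, 28, 56, 296], [553, 118, 34, 60, 600], [533, 192, 16, 9, 99], [312, 197, 28, 32, 665]]
tcp [436.8 262.7 204.4] ydir 7.0 t 18.5 q6 11.0 gap 0.404 F [ 0.2 -0.2 -0.1]
shift [0.3 0.3 4.4] rv [-0. -0. -0.]
```

View pics/w6.png

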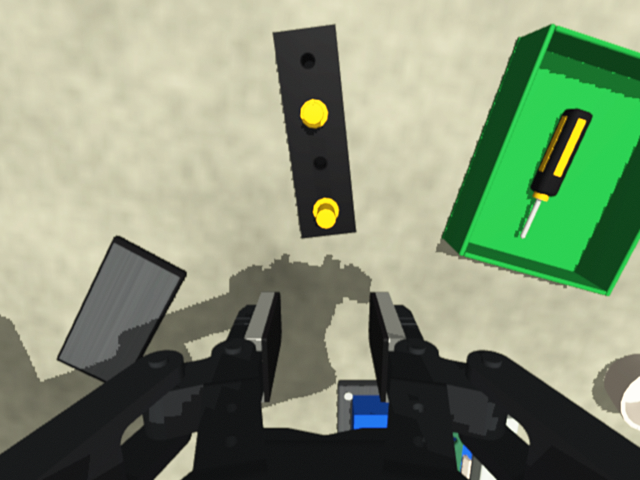

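The pins are near (325,214) and (314,113), and the empty rack holes are at (320,163) and (308,60).

Run:
```python
from h import *
s=shot("wrist")
for n,u,v,z in(("top",325.5,219,.07),("collar",326,208,.044),("hole",320.5,163,.04),("hole",308,60,.04),("far top",313.5,113,.07),("farcollar",314,113,.044)): print(n,np.round(px2w(s,u,v,z)*1000,1))
im=cv2.imread("pics/w6.png");cv2.imwrite("pics/w6c.png",cv2.resize(im[85:245,260:370],None,fx=5,fy=3.7,interpolation=cv2.INTER_CUBIC))
```

```text
top [436.4 268.6  70. ]
collar [436.5 271.1  44. ]
hole [428.2 304.2  40. ]
hole [411.  374.4  40. ]
far top [419.7 339.   70. ]
farcollar [419.3 339.4  44. ]
```

View pics/w6c.png

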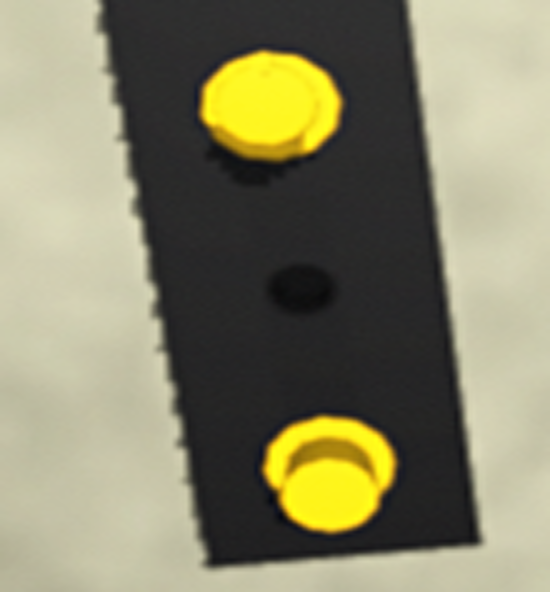

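The enlarged crop puts the near pin's top at px (326.2,218.5), with its collar concentric at (326,210.7). The pins are at about (436.6,269.0) and (419.8,339.3) mm.

Run:
```python
from h import *
go(.4366,.2690,.048,7)
```

```text
tcp [436.8 262.7 204.4] ydir 7.0 t 18.55 q6 11.0 gap 0.399 F [-0.1 -0.3  0.3]
shift [  6.3   0.6 156.4] rv [ 0. -0. -0.]
```

Call:
{"method": "move_arm", "body": {
  "commands": "6.3 0.5 40 0 0 0 -0.2;6.3 0.5 90 0 0 0 -0.2;6.3 0.5 125 0 0 0 -0.2;6.3 0.5 150 0 0 0 -0.2;6.3 0.5 156 0 0 0 -0.2"
}}

```text
t: 19.18
tcp_pos: [0.4357, 0.2687, 0.0469]
tool_rot: [0.663, 0.749, -0.001, -0.001]
force: [-0.9, 0.6, -0.0]
finger_gap: 0.404
gripper_force: 0.0
```

Call:
{"method": "move_arm", "body": {
  "commands": "0 0 0 0 0 0 -0.2;0 0 0 0 0 0 -0.2;0 0 0 0 0 0 -1;0 0 0 0 0 0 -1;0 0 0 0 0 0 -1",
  "grip_force": 40
}}

```text
t: 19.8
tcp_pos: [0.4372, 0.2692, 0.0494]
tool_rot: [0.663, 0.749, 0.001, 0.001]
force: [0.5, -0.1, 6.1]
finger_gap: 0.148
gripper_force: 39.0
```

Run:
```python
from h import *
go(.4366,.2690,.048,7)
```

```text
tcp [437.2 269.2  49.4] ydir 7.0 t 19.8 q6 12.0 gap 0.148 F [ 0.5 -0.1  6.1]
shift [-0.1 -0.6  1.4] rv [ 0.1 -0.  -0. ]
```

Call:
{"method": "move_arm", "body": {
  "commands": "0 0 -20 0 0 0 -1;0 0 -50 0 0 0 -1;0 0 -85 0 0 0 -1;-15 3 -105 0 0 0 -1;-50 11 -105 0 0 0 -1"
}}

```text
t: 20.42
tcp_pos: [0.4545, 0.2214, 0.1554]
tool_rot: [0.662, 0.75, 0.002, 0.001]
force: [0.7, -0.0, -0.6]
finger_gap: 0.142
gripper_force: 39.0
```

Call:
{"method": "move_arm", "body": {
  "commands": "-45 10 0 0 0 0 -1;-90 20 0 0 0 0 -1;-130 28 0 0 0 0 -1;-155 34 0 0 0 0 -1;-167 36 0 0 0 0 -1"
}}

```text
t: 21.05
tcp_pos: [0.5099, 0.058, 0.1535]
tool_rot: [0.664, 0.748, 0.0, 0.0]
force: [0.3, 0.6, 0.0]
finger_gap: 0.148
gripper_force: 39.0
```

Call:
{"method": "move_arm", "body": {
  "commands": "0 0 0 0 0 0 -1;0 0 0 0 0 0 -1;0 0 0 0 0 0 -1;0 0 0 0 0 0 -1;0 0 0 0 0 0 -1"
}}

```text
t: 21.68
tcp_pos: [0.5094, 0.0596, 0.1534]
tool_rot: [0.663, 0.749, -0.0, -0.0]
force: [-1.2, -0.0, 0.0]
finger_gap: 0.149
gripper_force: 39.0
```

Run:
```python
from h import *
go(.5102,.0587,.095,7)
s=shot("wrist","pics/w7.png")
im=cv2.imread("pics/w7.png");cv2.imwrite("pics/w7c.png",cv2.resize(im[100:480,180:480],None,fx=2,fy=1.57))
```

```text
tcp [509.4  59.6 153.4] ydir 7.0 t 21.68 q6 -13.0 gap 0.149 F [-1.2 -0.   0. ]
shift [-1.   0.7 58.4] rv [-0. -0. -0.]
```

View pics/w7c.png

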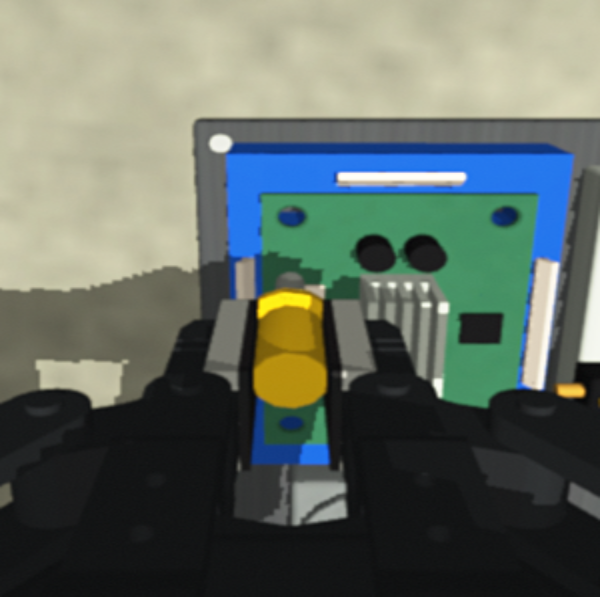

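The pin is gripped upright with its tip at crop (291,278), in line with board hole1 at crop (291,216). The board hasn't moved.

Run:
```python
from h import *
s=shot("wrist");im=cv2.imread("pics/w7.png")
for p in((325.5,237.8),(432.5,237.8)): w=px2w(s,*p,.044);print(w,tojig(w))
z=telemetry.sense()["tcp_pos"][2]-.0394
print("tip",px2w(s,325.5,278,z), [w2px(s,(.5094,.0596,h)) for h in(z,z+.03,z+.06)])
print(rect(s,(50,60,40),(85,255,255),(280,190,460,400),.044,15))
go(.5102,.0587,.095,7)
```

```text
[0.5097326  0.05890797 0.044     ] [-34.9  50. ]
[0.57936666 0.06745207 0.044     ] [35.2 50. ]
tip [0.50959555 0.05895271 0.11399264] [array([325.26464727, 276.72910727]), array([325.35852   , 303.69073061]), array([325.49135398, 341.84259675])]
[array([549.6,  22.3]), array([ 89.5, 101.1]), np.float64(7.0)]
tcp [509.5  59.4 153.4] ydir 7.0 t 21.77 q6 -13.0 gap 0.144 F [-0.4 -0.6 -1.4]
shift [-0.8  0.7 58.4] rv [ 0.  0. -0.]
```

Call:
{"method": "move_arm", "body": {
  "commands": "-0.5 0.4 30 0 0 0 -1;-0.5 0.4 55 0 0 0 -1;-0.5 0.4 64 0 0 0 -1;-0.5 0.4 64 0 0 0 -1;-0.5 0.4 64 0 0 0 -1"
}}

```text
t: 22.4
tcp_pos: [0.5107, 0.0587, 0.0901]
tool_rot: [0.663, 0.749, 0.001, 0.001]
force: [0.1, 0.2, 0.5]
finger_gap: 0.143
gripper_force: 39.0
```

Run:
```python
from h import *
go(.5099,.0589,.0534,7)
```

```text
tcp [510.7  58.7  90.1] ydir 7.0 t 22.4 q6 -13.0 gap 0.143 F [0.1 0.2 0.5]
shift [ 0.3 -0.8 36.7] rv [ 0.1  0.  -0. ]
```

Call:
{"method": "move_arm", "body": {
  "commands": "0.2 -0.3 0 0 0 0 -1;0.2 -0.3 2 0 0 0 -1;0.2 -0.3 5 0 0 0 -1;0.2 -0.3 8 0 0 0 -1;0.2 -0.3 11 0 0 0 -1"
}}

```text
t: 23.02
tcp_pos: [0.5095, 0.059, 0.0781]
tool_rot: [0.663, 0.749, -0.0, -0.0]
force: [0.3, 0.6, -0.6]
finger_gap: 0.142
gripper_force: 39.0
```

Call:
{"method": "move_arm", "body": {
  "commands": "0 0 2 0 0 0 -1;0 0 4 0 0 0 -1;0 0 6 0 0 0 -1;0 0 8 0 0 0 -1;0 0 8 0 0 0 -1"
}}

```text
t: 23.65
tcp_pos: [0.5095, 0.059, 0.0702]
tool_rot: [0.663, 0.749, -0.0, -0.0]
force: [0.5, -0.4, -0.7]
finger_gap: 0.143
gripper_force: 39.0
```

Run:
```python
from h import *
go(.5099,.0589,.0534,7)
```

```text
tcp [509.5  59.   70.2] ydir 6.9 t 23.65 q6 -13.0 gap 0.143 F [ 0.5 -0.4 -0.7]
shift [-0.1  0.4 16.8] rv [-0.  -0.  -0.1]
```

Pin tip is in the hole with no resistance. I'll push it home and then release.

Call:
{"method": "move_arm", "body": {
  "commands": "0 0.2 5 0 0 0 -1;0 0.2 10 0 0 0 -1;0 0.2 14 0 0 0 -1;0 0.2 16.5 0 0 0 -1;0 0.2 18 0 0 0 -1"
}}

```text
t: 24.28
tcp_pos: [0.5097, 0.059, 0.0533]
tool_rot: [0.663, 0.749, -0.0, -0.0]
force: [-3.9, -0.7, 19.1]
finger_gap: 0.144
gripper_force: 41.1
```

Call:
{"method": "move_arm", "body": {
  "commands": "0 0 0.5 0 0 0 -1;0 0 1 0 0 0 -1;0 0 1 0 0 0 -1;0 0 1 0 0 0 -1;0 0 1 0 0 0 -1"
}}

```text
t: 24.9
tcp_pos: [0.5097, 0.059, 0.0533]
tool_rot: [0.663, 0.749, 0.0, 0.0]
force: [-2.7, -0.8, 16.1]
finger_gap: 0.146
gripper_force: 40.8
```

Call:
{"method": "move_arm", "body": {
  "commands": "0 0 -1 0 0 0 -0.2;0 0 -1 0 0 0 -0.2;0 0 -1 0 0 0 -0.2;0 0 -15 0 0 0 -0.2;0 0 -55 0 0 0 -0.2"
}}

```text
t: 25.52
tcp_pos: [0.5084, 0.059, 0.1059]
tool_rot: [0.663, 0.749, -0.001, -0.002]
force: [0.6, -0.6, -0.0]
finger_gap: 0.399
gripper_force: 0.0
```

Call:
{"method": "move_arm", "body": {
  "commands": "0 0 -35 0 0 0 -0.2;50 -9 -45 0 0 0 -0.2;110 -21 -45 0 0 0 -0.2;170 -32 -45 0 0 0 -0.2;230 -44 -45 0 0 0 -0.2"
}}

```text
t: 26.15
tcp_pos: [0.4379, 0.2837, 0.1524]
tool_rot: [0.663, 0.749, 0.001, 0.0]
force: [-0.1, 0.5, 0.4]
finger_gap: 0.395
gripper_force: 0.0
```

Call:
{"method": "move_arm", "body": {
  "commands": "40 -8 0 0 0 0 -0.2;59 -11 0 0 0 0 -0.2;59 -11 0 0 0 0 -0.2;59 -11 0 0 0 0 -0.2;59 -11 0 0 0 0 -0.2"
}}

```text
t: 26.78
tcp_pos: [0.4209, 0.3378, 0.1514]
tool_rot: [0.664, 0.748, -0.0, 0.0]
force: [0.2, 0.0, 0.0]
finger_gap: 0.401
gripper_force: 0.0
```

Call:
{"method": "move_arm", "body": {
  "commands": "0 0 0 0 0 0 -0.2;0 0 0 0 0 0 -0.2;0 0 0 0 0 0 -0.2;0 0 0 0 0 0 -0.2;0 0 0 0 0 0 -0.2"
}}

```text
t: 27.4
tcp_pos: [0.4202, 0.3393, 0.1514]
tool_rot: [0.663, 0.749, -0.0, -0.0]
force: [0.5, -0.2, -0.6]
finger_gap: 0.401
gripper_force: 0.0
```

Run:
```python
from h import *
go(.4198,.3393,.049,7)
s=shot("wrist","pics/w8.png")
s=shot("top","pics/t8.png")
print(rect(s,(50,60,40),(85,255,255),(270,190,380,300),.044,15))
a=cv2.imread("pics/w8.png")[100:400,200:450];b=cv2.imread("pics/t8.png")[185:300,265:410]
cv2.imwrite("pics/c8.png",np.hstack([cv2.resize(a,(400,480)),cv2.resize(b,(400,480))]))
```

```text
tcp [420.2 339.3 151.4] ydir 7.0 t 27.4 q6 20.0 gap 0.401 F [ 0.5 -0.2 -0.6]
shift [ 1.000e-01 -4.000e-01  1.024e+02] rv [-0. -0. -0.]
[array([551. ,  11.3]), array([ 88.9, 118.9]), np.float64(6.9)]
```

View pics/c8.png

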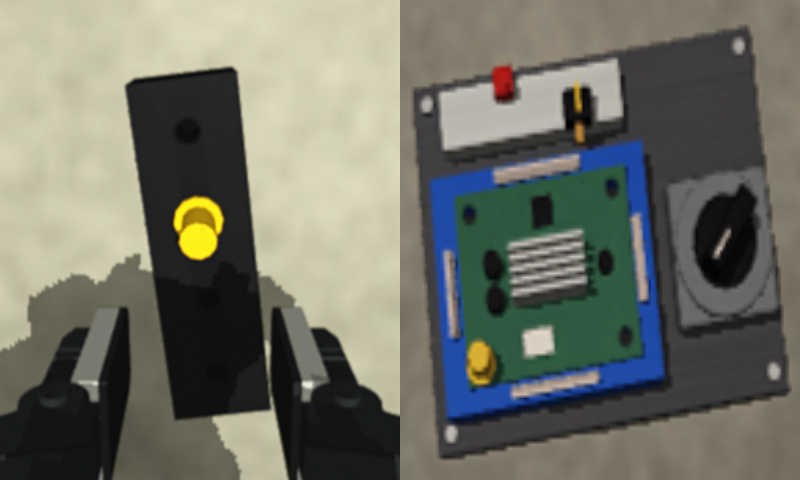

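The left crop shows the last pin in the rack with its top at (198,241). The right crop shows pin one seated at the front-left hole and the board still in place.

Run:
```python
from h import *
s=shot("wrist"); print(px2w(s,323.75,250.6,.07),px2w(s,200+199*.625,100+218*.625,.044))
```

```text
[0.41938785 0.33887651 0.07      ] [0.41957737 0.34018259 0.044     ]
```

Call:
{"method": "move_arm", "body": {
  "commands": "0 -0.4 35 0 0 0 -0.2;0 -0.4 70 0 0 0 -0.2;0 -0.4 95 0 0 0 -0.2;0 -0.4 102 0 0 0 -0.2;0 -0.4 102 0 0 0 -0.2"
}}

```text
t: 28.18
tcp_pos: [0.4199, 0.3392, 0.0494]
tool_rot: [0.663, 0.749, -0.0, -0.0]
force: [-0.1, 0.4, -0.6]
finger_gap: 0.399
gripper_force: 0.0
```

Call:
{"method": "move_arm", "body": {
  "commands": "0 0 0 0 0 0 -0.2;0 0 0 0 0 0 -1;0 0 0 0 0 0 -1;0 0 0 0 0 0 -1;0 0 0 0 0 0 -1"
}}

```text
t: 28.8
tcp_pos: [0.4204, 0.3395, 0.0504]
tool_rot: [0.663, 0.749, 0.001, 0.0]
force: [-0.5, 0.5, 6.0]
finger_gap: 0.145
gripper_force: 39.0
```

Run:
```python
from h import *
H=JIG+JR@np.array([-.035,-.05])-[.0004,.0001]; print(H)
go(*H,.155,7)
```

```text
[ 0.52145435 -0.04049273]
tcp [420.4 339.5  50.4] ydir 7.0 t 28.8 q6 20.0 gap 0.145 F [-0.5  0.5  6. ]
shift [-389.3   54.5 -104.8] rv [ 0.1 -0.  -0. ]
```

Call:
{"method": "move_arm", "body": {
  "commands": "0 0 -20 0 0 0 -1;0 0 -60 0 0 0 -1;-20 3 -100 0 0 0 -1;-60 8 -110 0 0 0 -1;-110 15 -110 0 0 0 -1"
}}

```text
t: 29.42
tcp_pos: [0.4489, 0.2316, 0.1609]
tool_rot: [0.662, 0.749, 0.002, 0.001]
force: [0.0, -0.9, -0.8]
finger_gap: 0.146
gripper_force: 39.2
```

Call:
{"method": "move_arm", "body": {
  "commands": "-55 8 0 0 0 0 -1;-110 16 0 0 0 0 -1;-165 24 0 0 0 0 -1;-220 32 0 0 0 0 -1;-265 38 0 0 0 0 -1"
}}

```text
t: 30.05
tcp_pos: [0.5182, -0.0289, 0.1595]
tool_rot: [0.663, 0.748, 0.0, 0.0]
force: [0.8, 0.3, 0.2]
finger_gap: 0.143
gripper_force: 39.2
```

Call:
{"method": "move_arm", "body": {
  "commands": "-14 2 0 0 0 0 -1;-14 2 0 0 0 0 -1;-14 2 0 0 0 0 -1;-14 2 0 0 0 0 -1;-14 2 0 0 0 0 -1"
}}

```text
t: 30.68
tcp_pos: [0.5213, -0.0392, 0.1594]
tool_rot: [0.662, 0.749, -0.0, -0.0]
force: [1.1, -0.3, 0.2]
finger_gap: 0.148
gripper_force: 39.2
```

Call:
{"method": "move_arm", "body": {
  "commands": "0 0 0 0 0 0 -1;0 0 0 0 0 0 -1;0 0 0 0 0 0 -1;0 0 0 0 0 0 -1;0 0 0 0 0 0 -1"
}}

```text
t: 31.3
tcp_pos: [0.5215, -0.0404, 0.1594]
tool_rot: [0.663, 0.749, 0.0, -0.0]
force: [0.9, -0.1, -1.1]
finger_gap: 0.142
gripper_force: 39.2
```

Run:
```python
from h import *
go(.5215,-.0405,.0544,7)
s=shot("wrist","pics/w9.png"); t=telemetry.sense()
H=w2px(s,(.5215,-.0405,.044)); z=t["tcp_pos"][2]-.0404; T=w2px(s,(*t["tcp_pos"][:2],z)); print(H,T)
# dark hole blob near H
hsv=cv2.cvtColor(s["image"],cv2.COLOR_RGB2HSV)
g=cv2.inRange(hsv,np.array((50,60,90)),np.array((85,255,255)))
x,y=H.astype(int)
print(rect(s,(50,60,40),(85,255,255),(200,100,460,480),.044,15))
sub=255-g[y-14:y+15,x-14:x+15]; n,l,st,c=cv2.connectedComponentsWithStats(sub)
for i in range(1,n): print(st[i],c[i]+[x-14,y-14],tojig(px2w(s,*(c[i]+[x-14,y-14]),.044)))
```

```text
tcp [521.5 -40.4 159.4] ydir 6.9 t 31.3 q6 -24.0 gap 0.142 F [ 0.9 -0.1 -1.1]
shift [-1.00e-01 -0.00e+00  1.05e+02] rv [-0.  -0.  -0.1]
[325.09122299 234.49238251] [325.2630887  276.11595454]
[array([552. ,   1.3]), array([89.8, 94.7]), np.float64(7.0)]
[  8   8  14  13 130] [325.48461538 234.        ] [-35.1 -49.7]
[ 0 12  1 10 10] [311.  236.5] [-44.8 -51.5]
[ 0 28  1  1  1] [311. 248.] [-44.9 -59.6]
```

Call:
{"method": "move_arm", "body": {
  "commands": "0.2 0 30 0 0 0 -1;0.2 0 55 0 0 0 -1;0.2 0 68 0 0 0 -1;0.2 0 68 0 0 0 -1;0.2 0 68 0 0 0 -1"
}}

```text
t: 31.98
tcp_pos: [0.5221, -0.0403, 0.092]
tool_rot: [0.663, 0.749, 0.0, 0.001]
force: [0.3, 0.0, -0.1]
finger_gap: 0.147
gripper_force: 39.2
```

Call:
{"method": "move_arm", "body": {
  "commands": "0 0 0 0 0 0 -1;0 0 2 0 0 0 -1;0 0 5 0 0 0 -1;0 0 9 0 0 0 -1;0 0 13 0 0 0 -1"
}}

```text
t: 32.6
tcp_pos: [0.5214, -0.0401, 0.078]
tool_rot: [0.663, 0.749, -0.0, -0.0]
force: [0.2, -0.3, 0.5]
finger_gap: 0.147
gripper_force: 39.2
```

Run:
```python
from h import *
go(.5216,-.0401,.0544,7)
```

```text
tcp [521.4 -40.1  78. ] ydir 7.0 t 32.6 q6 -24.0 gap 0.147 F [ 0.2 -0.3  0.5]
shift [-0.   0.2 23.6] rv [-0. -0. -0.]
```

Call:
{"method": "move_arm", "body": {
  "commands": "0 0.1 5 0 0 0 -1;0 0.1 10 0 0 0 -1;0 0.1 15 0 0 0 -1;0 0.1 19 0 0 0 -1;0 0.1 22 0 0 0 -1"
}}

```text
t: 33.22
tcp_pos: [0.5216, -0.0401, 0.0561]
tool_rot: [0.663, 0.749, -0.0, -0.0]
force: [0.2, -0.4, -0.1]
finger_gap: 0.144
gripper_force: 39.2
```

Call:
{"method": "move_arm", "body": {
  "commands": "0 0 1 0 0 0 -1;0 0 2 0 0 0 -1;0 0 2.5 0 0 0 -1;0 0 2.5 0 0 0 -1;0 0 2.5 0 0 0 -1"
}}

```text
t: 33.85
tcp_pos: [0.5217, -0.0401, 0.0544]
tool_rot: [0.663, 0.749, 0.0, 0.0]
force: [-0.9, -0.1, 6.0]
finger_gap: 0.146
gripper_force: 39.8
```

Call:
{"method": "move_arm", "body": {
  "commands": "0 0 0.5 0 0 0 -1;0 0 1 0 0 0 -1;0 0 1 0 0 0 -1;0 0 1 0 0 0 -0.2;0 0 0 0 0 0 -0.2"
}}

```text
t: 34.48
tcp_pos: [0.5216, -0.0401, 0.0537]
tool_rot: [0.663, 0.749, -0.0, -0.0]
force: [-0.5, 0.2, 0.1]
finger_gap: 0.399
gripper_force: 0.0
```

Call:
{"method": "move_arm", "body": {
  "commands": "0 0 0 0 0 0 -0.2;0 0 -20 0 0 0 -0.2;0 0 -70 0 0 0 -0.2;0 0 -120 0 0 0 0.1;0 0 -145 0 0 0 0.1"
}}

```text
t: 35.1
tcp_pos: [0.5227, -0.0404, 0.2014]
tool_rot: [0.663, 0.749, 0.001, 0.002]
force: [1.4, 0.2, -0.7]
finger_gap: 0.552
gripper_force: 0.0
```

Run:
```python
from h import *
K=JIG+JR@np.array([0,-.125]); print(K)
go(*K,.2,7)
```

```text
[ 0.56573367 -0.11056827]
tcp [522.7 -40.4 201.4] ydir 7.0 t 35.1 q6 -24.0 gap 0.552 F [ 1.4  0.2 -0.7]
shift [-74.9  34.3   1.6] rv [ 0.2  0.1 -0. ]
```

Call:
{"method": "move_arm", "body": {
  "commands": "-15 7 0 0 0 -9 0.1;-30 14 0 0 0 -18 0.1;-45 21 0 0 0 -27 0.1;-60 28 0 0 0 -36 0.1;-75 34 0 0 0 -45 0.1"
}}

```text
t: 35.72
tcp_pos: [0.5645, -0.1108, 0.1984]
tool_rot: [0.324, 0.946, 0.0, -0.0]
force: [-0.4, 0.3, -0.2]
finger_gap: 0.548
gripper_force: 0.0
```

Call:
{"method": "move_arm", "body": {
  "commands": "0 0 0 0 0 0 0.1;0 0 0 0 0 0 0.1;0 0 0 0 0 0 0.1;0 0 0 0 0 0 0.1;0 0 0 0 0 0 0.1"
}}

```text
t: 36.35
tcp_pos: [0.5643, -0.1102, 0.1989]
tool_rot: [0.326, 0.945, 0.0, -0.0]
force: [0.0, -0.5, 0.2]
finger_gap: 0.551
gripper_force: 0.0
```

Run:
```python
from h import *
go(.5657,-.1106,.2,52)
s=shot("wrist","pics/w10.png"); np.savez("s10.npz",**{k:np.asarray(v) for k,v in s.items()})
g=cv2.cvtColor(s["image"],cv2.COLOR_RGB2HSV)
for z in(.05,.075,.09): print(z,w2px(s,(.5657,-.1106,z)))
x,y=w2px(s,(.5657,-.1106,.07)).astype(int)
dk=cv2.inRange(g,np.array((0,0,0)),np.array((179,255,60)))
wh=cv2.inRange(g,np.array((0,0,130)),np.array((179,90,255)))
print(x,y)
for r in range(y-60,y+61,4): print(r,''.join('#' if dk[r,c] else('o' if wh[r,c] else '.') for c in range(x-60,x+61,2)))
```

```text
tcp [ 564.3 -110.2  198.9] ydir 52.0 t 36.35 q6 -74.0 gap 0.551 F [ 0.  -0.5  0.2]
shift [-1.4  0.5 -1.1] rv [ 0. -0. -0.]
0.05 [324.49663177 223.74687364]
0.075 [324.45192767 232.70343376]
0.09 [324.42119581 238.86062568]
324 230
170 ........................ooooooooooooooo........#...#.......oo
174 ......................ooooooooooooooooooo..........#.........
178 .................#..ooo.ooooooooooooooooooo...........##.....
182 ..................ooooooooooooooooooooooooooo........#####...
186 ................oooooooooooooooooooooooooooooo.........#####.
190 ...........#...ooooooooooooooooooooooooooooooooo..........#.#
194 .............oooooooooooooo..#####.oooooooooooooooo..........
198 ........#.ooooooooooooo################oooooooooooooo........
202 .....##.oooooooooooo.#####################oooooooooooo.......
206 ....#.oooooooooooo.###########.o.##########ooooooooooooo.....
210 ..#.oooooooooooooo############ooo###########ooooooooooooooo..
214 ..ooooooooooooooo.############ooo############oooooooooooooooo
218 ooooooooooooooooo#############ooo############oooooooooooooooo
222 ooooooo
[... 476 characters left out ...]
.....##########oooooooooo...............
254 .................o........##########ooooooo..................
258 ............ooooooo.......#########.ooooo....................
262 ............ooooooooo............oooooo......................
266 ......oooooooooooooooooooo.......ooo.........................
270 .....oooooooooooooooooooooooo...oo...........................
274 ....oooooooooooooooooooooooooooo.............................
278 ...ooooooooooooooooooooooooooooooo...........................
282 ..oooooooooooooooooooooooooooooooooo.........................
286 ..oooooooooooooooooooooooooooooooooooo.......................
290 ..oooooooooooooooooooooooooooooooooooooo.....................
```

Run:
```python
from h import *
d=np.load("s10.npz"); s={k:d[k] for k in d}
b=np.radians(-38)
for z in(.055,.06,.065,.07,.075,.08): 
    P=lambda l,w=0:np.round(w2px(s,(.5657+l*np.cos(b),-.1106+l*np.sin(b),z)),1)
    print(z,"end+",P(.021),"end-",P(-.021),"c",P(0))
g=cv2.cvtColor(s["image"],cv2.COLOR_RGB2GRAY)
print(g[190:270:2,325].tolist()); print(g[190:270:2,318].tolist())
cv2.imwrite("pics/k.png",cv2.resize(cv2.convertScaleAbs(cv2.cvtColor(s["image"],cv2.COLOR_RGB2BGR)[150:290,250:400],alpha=2.5),None,fx=4,fy=4))
c=np.argwhere(g[200:236,315:335]>110); print(c.min(0)+[200,315],c.max(0)+[200,315])
```

```text
0.055 end+ [324.5 252.4] end- [324.5 197.3] c [324.5 225.4]
0.06 end+ [324.5 254.5] end- [324.5 198.6] c [324.5 227.2]
0.065 end+ [324.5 256.7] end- [324.4 200. ] c [324.5 228.9]
0.07 end+ [324.5 259. ] end- [324.4 201.3] c [324.5 230.8]
0.075 end+ [324.5 261.4] end- [324.4 202.8] c [324.5 232.7]
0.08 end+ [324.5 263.8] end- [324.4 204.3] c [324.4 234.7]
[190, 140, 27, 19, 13, 16, 17, 22, 179, 255, 255, 255, 255, 255, 255, 255, 255, 255, 255, 255, 87, 33, 36, 36, 36, 37, 33, 34, 23, 20, 19, 22, 19, 19, 17, 32, 100, 101, 100, 98]
[187, 187, 87, 20, 15, 13, 12, 23, 27, 26, 29, 29, 27, 30, 27, 29, 28, 26, 30, 29, 29, 28, 29, 30, 29, 20, 18, 19, 20, 18, 16, 17, 18, 16, 16, 53, 100, 101, 94, 111]
[206 324] [229 328]
```

View pics/k.png

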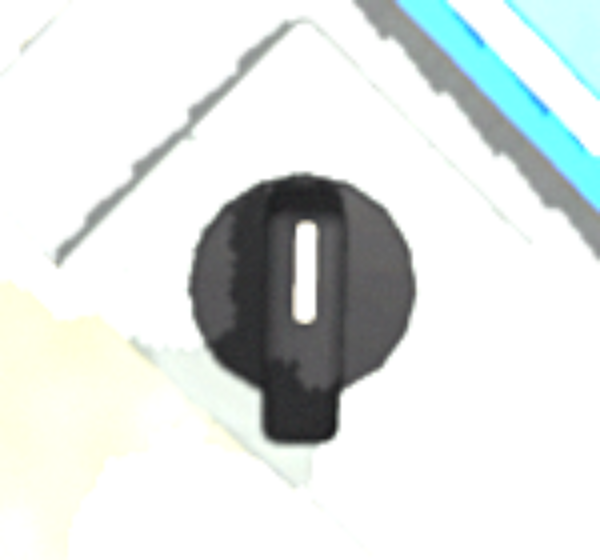

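The crop shows the knob bar vertical, aligned with the tool's x axis. Its top spans rows 202 to 260, so it's about 73 mm high. Gripping it now.

Call:
{"method": "move_arm", "body": {
  "commands": "-1.4 0.5 50 0 0 0 0;-1.4 0.5 100 0 0 0 0;-1.4 0.5 135 0 0 0 0;-1.4 0.5 152 0 0 0 0;-1.4 0.5 152 0 0 0 0"
}}

```text
t: 37.02
tcp_pos: [0.5657, -0.111, 0.0472]
tool_rot: [0.326, 0.945, -0.0, -0.0]
force: [-0.8, -1.3, 0.8]
finger_gap: 0.5
gripper_force: 0.2
```

Call:
{"method": "move_arm", "body": {
  "commands": "0 0 0 0 0 0 0;0 0 0 0 0 0 -1;0 0 0 0 0 0 -1;0 0 0 0 0 0 -1;0 0 0 0 0 0 -1",
  "grip_force": 50
}}

```text
t: 37.65
tcp_pos: [0.5676, -0.112, 0.0494]
tool_rot: [0.326, 0.945, -0.0, 0.003]
force: [-1.3, -1.3, 10.3]
finger_gap: 0.155
gripper_force: 58.4
```

```bash
cat >> h.py <<'E'
def rail(s):
    "pointer and mark along jig y (mm) from a top picture"
    h=cv2.cvtColor(np.asarray(s["image"]),cv2.COLOR_RGB2HSV)
    box=np.zeros(h.shape[:2],np.uint8); 
    q=[w2px(s,(*(JIG+JR@np.array(p)),.05)) for p in((.055,-.08),(.055,.085),(.12,.085),(.12,-.08))]
    cv2.fillPoly(box,[np.int32(q)],255)
    for n,m in(("yellow",cv2.inRange(h,np.array((14,110,90)),np.array((34,255,255)))),("red",cv2.inRange(h,np.array((0,130,70)),np.array((8,255,255)))|cv2.inRange(h,np.array((172,130,70)),np.array((179,255,255))))):
        m&=box; k,l,st,c=cv2.connectedComponentsWithStats(m)
        for i in range(1,k):
            if st[i,4]>3: print(n,st[i].tolist(),np.round(c[i],2),"jig",tojig(px2w(s,*c[i],.05)))
E
python3 - <<'E'
from h import *
go(.5657,-.1106,.0465,52)
rail(shot("top","pics/t10.png"))
E
```

```text
tcp [ 567.6 -112.    49.4] ydir 52.0 t 37.65 q6 -74.0 gap 0.155 F [-1.3 -1.3 10.3]
shift [ 2.4 -0.1  2.9] rv [ 0.   0.3 -0. ]
```

Call:
{"method": "move_arm", "body": {
  "commands": "0 0 -2 0 0 6 -1;0 0 -2 0 0 14 -1;0 0 -2 0 0 24 -1;0 0 -2 0 0 34 -1;0 0 -2 0 0 44 -1"
}}

```text
t: 38.33
tcp_pos: [0.5662, -0.1127, 0.0495]
tool_rot: [0.658, 0.753, -0.001, 0.001]
force: [-1.8, -4.6, 1.3]
finger_gap: 0.157
gripper_force: 55.1
```

Call:
{"method": "move_arm", "body": {
  "commands": "0 0 0 0 0 10 -1;0 0 0 0 0 20 -1;0 0 0 0 0 30 -1;0 0 0 0 0 40 -1;0 0 0 0 0 46 -1"
}}

```text
t: 38.95
tcp_pos: [0.5646, -0.1123, 0.0495]
tool_rot: [0.899, 0.437, -0.002, 0.0]
force: [-3.9, -4.1, 1.8]
finger_gap: 0.154
gripper_force: 55.6
```

Run:
```python
from h import *
go(.5657,-.1106,.0485,-38)
rail(shot("wrist","pics/w11.png"));rail(shot("top","pics/t11.png"))
rail(dict(shot("top"),image=cv2.cvtColor(cv2.imread("pics/t8.png"),cv2.COLOR_BGR2RGB)))
```

```text
tcp [ 564.6 -112.3   49.5] ydir -38.2 t 38.95 q6 16.0 gap 0.154 F [-3.9 -4.1  1.8]
shift [ 2.  -0.2  1. ] rv [-0.   0.2 -0.2]
yellow [328, 205, 3, 7, 16] [328.81 208.19] jig [ 79.1 -33.1]
yellow [328, 214, 4, 5, 16] [329.56 216.25] jig [ 62.9 -32.4]
red [298, 201, 8, 7, 49] [301.73 203.82] jig [94.5 17.6]
```

Call:
{"method": "move_arm", "body": {
  "commands": "0 0 0 0 0 10 -1;0 0 0 0 0 20 -1;0 0 0 0 0 30 -1;0 0 0 0 0 40 -1;0 0 0 0 0 50 -1"
}}

```text
t: 39.72
tcp_pos: [0.5638, -0.1107, 0.0495]
tool_rot: [1.0, 0.015, -0.002, -0.0]
force: [-4.9, 0.6, 4.4]
finger_gap: 0.155
gripper_force: 56.0
```

Call:
{"method": "move_arm", "body": {
  "commands": "0 0 0 0 0 10 -1;0 0 0 0 0 20 -1;0 0 0 0 0 30 -1;0 0 0 0 0 40 -1;0 0 0 0 0 50 -1"
}}

```text
t: 40.35
tcp_pos: [0.5645, -0.1092, 0.0495]
tool_rot: [0.912, -0.41, -0.002, -0.001]
force: [-2.3, 5.5, 3.8]
finger_gap: 0.153
gripper_force: 55.9
```

Call:
{"method": "move_arm", "body": {
  "commands": "0 0 0 0 0 0 -1;0 0 0 0 0 0 -1;0 0 0 0 0 0 -0.1;0 0 0 0 0 0 -0.1;0 0 0 0 0 0 -0.1"
}}

```text
t: 40.98
tcp_pos: [0.5663, -0.1114, 0.049]
tool_rot: [0.913, -0.407, 0.001, 0.0]
force: [-0.6, -0.1, 0.1]
finger_gap: 0.452
gripper_force: 0.0
```

Call:
{"method": "move_arm", "body": {
  "commands": "0 0 -20 0 0 0 -0.1;0 0 -60 0 0 0 -0.1;0 0 -110 0 0 0 -0.1;0 0 -150 0 0 0 -0.1;0 0 -150 0 0 0 -0.1"
}}

```text
t: 41.6
tcp_pos: [0.5683, -0.1121, 0.2026]
tool_rot: [0.913, -0.407, 0.004, -0.0]
force: [-0.7, 0.7, 0.1]
finger_gap: 0.451
gripper_force: 0.0
```

Run:
```python
from h import *
go(.5657,-.1106,.2,-138)
rail(shot("top","pics/t12.png")); print("w");rail(shot("wrist","pics/w12.png"));print("s");rail(shot("scene","pics/s12.png"))
```

```text
tcp [ 568.3 -112.1  202.6] ydir -138.0 t 41.6 q6 116.0 gap 0.451 F [-0.7  0.7  0.1]
shift [-2.9  1.   2.6] rv [-0.2 -0.5 -0. ]
yellow [307, 207, 4, 8, 18] [308.33 210.22] jig [80.1  6.6]
yellow [308, 217, 4, 5, 18] [309.5 219. ] jig [62.5  6.5]
red [298, 201, 8, 8, 50] [301.92 204.12] jig [93.9 17.4]
w
yellow [137, 296, 20, 15, 132] [146.81 303.11] jig [78.5 12.2]
yellow [161, 302, 14, 11, 96] [167.73 306.67] jig [63.3  5.4]
red [116, 283, 27, 24, 394] [128.7  294.57] jig [93.8 13.9]
s
yellow [343, 284, 6, 7, 17] [346.12 286.76] jig [71.8  6.9]
red [351, 291, 9, 12, 66] [355.36 296.98] jig [101.8  14.2]
```

Call:
{"method": "move_arm", "body": {
  "commands": "-5 -25 0 0 0 -10 -0.1;-10 -50 0 0 0 -20 -0.1;-15 -75 0 0 0 -30 -0.1;-20 -100 0 0 0 -40 -0.1;-24 -125 0 0 0 -50 -0.1"
}}

```text
t: 42.38
tcp_pos: [0.642, -0.0087, 0.1963]
tool_rot: [1.0, 0.02, -0.002, -0.0]
force: [-0.1, 0.2, 0.4]
finger_gap: 0.452
gripper_force: 0.0
```

Call:
{"method": "move_arm", "body": {
  "commands": "0 0 0 0 0 -10 -0.1;0 0 0 0 0 -20 -0.1;0 0 0 0 0 -30 -0.1;0 0 0 0 0 -40 -0.1;0 0 0 0 0 -50 -0.1"
}}

```text
t: 43.0
tcp_pos: [0.6415, -0.0094, 0.1963]
tool_rot: [0.898, 0.441, -0.002, -0.001]
force: [0.9, -0.7, 0.6]
finger_gap: 0.447
gripper_force: 0.0
```

Call:
{"method": "move_arm", "body": {
  "commands": "0 0 0 0 0 -10 -0.1;0 0 0 0 0 -20 -0.1;0 0 0 0 0 -30 -0.1;0 0 0 0 0 -40 -0.1;0 0 0 0 0 -45 -0.1"
}}

```text
t: 43.62
tcp_pos: [0.6415, -0.0094, 0.1963]
tool_rot: [0.662, 0.75, -0.001, -0.002]
force: [0.4, -0.1, -0.1]
finger_gap: 0.451
gripper_force: 0.0
```

Call:
{"method": "move_arm", "body": {
  "commands": "0 0 0 0 0 0 -0.1;0 0 0 0 0 0 -0.1;0 0 0 0 0 0 -0.1;0 0 0 0 0 0 -0.1;0 0 0 0 0 0 -0.1"
}}

```text
t: 44.25
tcp_pos: [0.6428, -0.0095, 0.199]
tool_rot: [0.663, 0.749, 0.0, 0.0]
force: [-0.9, -0.1, -0.6]
finger_gap: 0.449
gripper_force: 0.0
```

Run:
```python
from h import *
go(.5657,-.1106,.2,42)
s=shot("wrist","pics/w13.png");rail(s); print(rect(s,*BLUE,(0,0,640,480),.04,61), w2px(s,(*(JIG+JR@[.085,.0175]),.046)))
h=cv2.cvtColor(s["image"],cv2.COLOR_RGB2HSV)
x,y=w2px(s,(*(JIG+JR@[.085,.0175]),.046)).astype(int)
Y=cv2.inRange(h,np.array((14,110,90)),np.array((34,255,255)));Rd=cv2.inRange(h,np.array((0,130,70)),np.array((8,255,255)))|cv2.inRange(h,np.array((172,130,70)),np.array((179,255,255)));D=h[:,:,2]<60
for r in range(y-36,y+40,2): print(r,''.join('Y' if Y[r,c] else 'r' if Rd[r,c] and h[r,c,2]<200 else 'R' if Rd[r,c] else '#' if D[r,c] else '.' for c in range(x-60,min(x+60,640))))
```

```text
tcp [642.8  -9.5 199. ] ydir 6.9 t 44.25 q6 -18.0 gap 0.449 F [-0.9 -0.1 -0.6]
shift [-91.  -88.7  -1.1] rv [  0.    0.  -35.1]
yellow [284, 160, 13, 9, 111] [290.02 164.07] jig [63.6  8.9]
yellow [299, 163, 21, 7, 139] [308.73 166.  ] jig [77.   7.5]
red [323, 139, 21, 20, 368] [333.62 148.95] jig [94.9 19.5]
[array([551.2,  14.4]), array([114.7, 150.5]), np.float64(7.0)] [319.78265263 151.46587607]
115 ........................................................................................................................
117 ........................................................................................................................
119 ........................................................................................................................
121 ........................................................................................................................
123 ........................................................................................................................
125 ...................................................................
[... 3353 characters left out ...]
...........................................................................
181 .....................................####...............................................................................
183 .....................................####...............................................................................
185 ........................................................................................................................
187 ........................................#...............................................................................
189 ........................................................................................................................
```

Call:
{"method": "move_arm", "body": {
  "commands": "-18 -18 0 0 0 -7 -0.1;-36 -36 0 0 0 -14 -0.1;-54 -54 0 0 0 -21 -0.1;-73 -71 0 0 0 -28 -0.1;-91 -89 0 0 0 -35 -0.1"
}}

```text
t: 44.92
tcp_pos: [0.5651, -0.1113, 0.1991]
tool_rot: [0.405, 0.914, 0.0, 0.0]
force: [-0.0, -0.8, -0.9]
finger_gap: 0.453
gripper_force: 0.0
```

Call:
{"method": "move_arm", "body": {
  "commands": "0 0 0 0 0 0 -0.1;0 0 0 0 0 0 -0.1;0 0 0 0 0 0 -0.1;0 0 0 0 0 0 -0.1;0 0 0 0 0 0 -0.1"
}}

```text
t: 45.55
tcp_pos: [0.5656, -0.1102, 0.1988]
tool_rot: [0.407, 0.913, 0.0, -0.0]
force: [0.1, -0.0, -0.1]
finger_gap: 0.451
gripper_force: 0.0
```

Run:
```python
from h import *
go(.5657,-.1106,.049,42)
s=shot("wrist","pics/w14.png"); g=cv2.cvtColor(s["image"],cv2.COLOR_RGB2GRAY)
x,y=w2px(s,(.5657,-.1106,.073)).astype(int); m=np.uint8(g[y-45:y+45,x-20:x+20]>170)
k,l,st,c=cv2.connectedComponentsWithStats(m)
for i in range(1,k):
    if 40<st[i,4]<400:
        p=np.argwhere(l==i); print(st[i],c[i]+[x-20,y-45],cv2.minAreaRect(p[:,::-1].astype(np.float32)))
print(x,y)
```

```text
tcp [ 565.6 -110.2  198.8] ydir 42.0 t 45.55 q6 -64.0 gap 0.451 F [ 0.1 -0.  -0.1]
shift [ -0.4  -0.2 149.8] rv [ 0. -0. -0.]
[  0   0  40  14 336] [321.51488095 189.0327381 ] ((19.5, 6.5), (13.0, 39.0), 90.0)
[20 52  4 21 69] [324.47826087 245.72463768] ((21.5, 62.0), (20.0, 3.0), 90.0)
[ 32  59   8  23 110] [339.50909091 253.71818182] ((35.5, 70.0), (22.0, 7.0), 90.0)
323 230
```

Call:
{"method": "move_arm", "body": {
  "commands": "-0.4 -0.2 50 0 0 0 -0.1;-0.4 -0.2 100 0 0 0 -0.1;-0.4 -0.2 135 0 0 0 -0.1;-0.4 -0.2 147 0 0 0 -0.1;-0.4 -0.2 148 0 0 0 -0.1"
}}

```text
t: 46.22
tcp_pos: [0.5656, -0.111, 0.0507]
tool_rot: [0.407, 0.913, 0.0, -0.0]
force: [-0.0, -0.8, 0.1]
finger_gap: 0.454
gripper_force: 0.0
```

Call:
{"method": "move_arm", "body": {
  "commands": "0 0 0 0 0 0 -0.1;0 0 0 0 0 0 -1;0 0 0 0 0 0 -1;0 0 0 0 0 0 -1;0 0 0 0 0 0 -1"
}}

```text
t: 46.85
tcp_pos: [0.5665, -0.1113, 0.0523]
tool_rot: [0.407, 0.913, 0.0, 0.001]
force: [0.4, 1.1, 6.5]
finger_gap: 0.156
gripper_force: 49.5
```

Call:
{"method": "move_arm", "body": {
  "commands": "0 0 0 0 0 9 -1;0 0 0 0 0 19 -1;0 0 0 0 0 29 -1;0 0 0 0 0 39 -1;0 0 0 0 0 47 -1"
}}

```text
t: 47.48
tcp_pos: [0.5659, -0.1115, 0.0523]
tool_rot: [0.739, 0.674, 0.0, 0.001]
force: [-1.7, -0.1, 7.5]
finger_gap: 0.154
gripper_force: 49.8
```

Call:
{"method": "move_arm", "body": {
  "commands": "0 0 0 0 0 0 -1;0 0 0 0 0 0 -1;0 0 0 0 0 0 -1;0 0 0 0 0 0 -1;0 0 0 0 0 0 -1"
}}

```text
t: 48.1
tcp_pos: [0.5659, -0.1115, 0.0523]
tool_rot: [0.737, 0.675, 0.0, 0.001]
force: [-1.1, -0.2, 7.4]
finger_gap: 0.158
gripper_force: 49.8
```

Run:
```python
from h import *
go(.5657,-.1106,.2,-6)
for n in("top","wrist","scene"): print(n);rail(shot(n,f"pics/{n}15.png"))
```

```text
tcp [ 565.9 -111.5   52.3] ydir -5.0 t 48.1 q6 -17.0 gap 0.158 F [-1.1 -0.2  7.4]
shift [   0.7   -0.  -147.7] rv [0.1 0.1 1. ]
top
wrist
scene
yellow [348, 283, 6, 7, 16] [351.   285.75] jig [72.4 16.7]
red [351, 291, 9, 12, 68] [355.35 296.82] jig [101.4  14.4]
```

Call:
{"method": "move_arm", "body": {
  "commands": "0 0 0 0 0 0 -0.1;0 0 0 0 0 0 -0.1;0 0 0 0 0 0 -0.1;0 0 -40 0 0 0 -0.1;0 0 -90 0 0 0 -0.1"
}}

```text
t: 48.88
tcp_pos: [0.5645, -0.1106, 0.1404]
tool_rot: [0.738, 0.675, -0.001, -0.002]
force: [1.2, -0.9, -0.6]
finger_gap: 0.452
gripper_force: 0.0
```

Call:
{"method": "move_arm", "body": {
  "commands": "0 0 -40 0 0 0 -0.1;0 0 -55 0 0 8 -0.1;0 0 -55 0 0 18 -0.1;0 0 -55 0 0 28 -0.1;0 0 -55 0 0 38 -0.1"
}}

```text
t: 49.5
tcp_pos: [0.5653, -0.1109, 0.1957]
tool_rot: [0.918, 0.396, -0.0, -0.0]
force: [0.2, 0.1, -0.2]
finger_gap: 0.454
gripper_force: 0.0
```

Run:
```python
from h import *
go(*(JIG+JR@[.04,.0185]),.2,-83)
```

```text
tcp [ 565.3 -110.9  195.7] ydir -43.4 t 49.5 q6 21.0 gap 0.454 F [ 0.2  0.1 -0.2]
shift [122.9 -85.   -4.3] rv [-0.   0.  39.6]
```

Call:
{"method": "move_arm", "body": {
  "commands": "25 -17 0 0 0 8 -0.1;50 -34 0 0 0 16 -0.1;75 -51 0 0 0 24 -0.1;100 -68 0 0 0 32 -0.1;123 -85 -4 0 0 39.6 -0.1"
}}

```text
t: 50.12
tcp_pos: [0.587, 0.038, 0.1993]
tool_rot: [0.998, 0.062, -0.001, -0.0]
force: [-0.2, -0.8, -1.1]
finger_gap: 0.451
gripper_force: 0.0
```

Call:
{"method": "move_arm", "body": {
  "commands": "0 0 0 0 0 0 -0.1;0 0 0 0 0 0 -0.1;0 0 0 0 0 0 -0.1;0 0 0 0 0 0 -0.1;0 0 0 0 0 0 -0.1"
}}

```text
t: 50.75
tcp_pos: [0.5873, 0.0363, 0.1998]
tool_rot: [0.998, 0.064, -0.0, -0.0]
force: [-0.4, -0.3, 0.4]
finger_gap: 0.45
gripper_force: 0.0
```

```bash
cat >> h.py <<'E'
def rmap(s,w=45):
    h=cv2.cvtColor(np.asarray(s["image"]),cv2.COLOR_RGB2HSV)
    x,y=w2px(s,(*(JIG+JR@[.085,.0185]),.046)).astype(int);print(x,y)
    Y=cv2.inRange(h,np.array((14,110,90)),np.array((34,255,255)));Rd=cv2.inRange(h,np.array((0,130,70)),np.array((8,255,255)))|cv2.inRange(h,np.array((172,130,70)),np.array((179,255,255)));D=h[:,:,2]<60
    for r in range(y-45,y+46,2): print(r,''.join('Y' if Y[r,c] else 'r' if Rd[r,c] and h[r,c,2]<200 else 'R' if Rd[r,c] else '#' if D[r,c] else '.' for c in range(x-w,x+w)))
E
python3 - <<'E'
from h import *
go(*(JIG+JR@[.04,.0185]),.2,-83)
s=shot("wrist","pics/w16.png");rail(s);rmap(s)
print("top");rail(shot("top","pics/t16.png"))
E
```

```text
tcp [587.3  36.3 199.8] ydir -82.7 t 50.75 q6 75.0 gap 0.45 F [-0.4 -0.3  0.4]
shift [ 0.7 -0.4 -0.2] rv [-0.   0.   0.3]
yellow [324, 159, 6, 22, 129] [326.52 169.42] jig [76.9 18.1]
yellow [323, 182, 8, 13, 95] [326.42 187.57] jig [63.7 18.1]
red [316, 134, 19, 22, 360] [325.39 143.39] jig [95.3 19. ]
326 157
112 ..........................................................................................
114 ..........................................................................................
116 ..........................................................................................
118 ..........................................................................................
120 ..........................................................................................
122 ..........................................................................................
124 ..........................................................................................
126 ..........................................................................................
128 .......................
[... 2886 characters left out ...]
...............................
190 ..........................................YYYYYYYY........................................
192 ..........................................YYYYYYYY........................................
194 .............................................Y............................................
196 ..........................................................................................
198 ..........................................................................................
200 ..........................................................................................
202 ..........................................................................................
top
```

Call:
{"method": "move_arm", "body": {
  "commands": "-8 29 0 0 0 -10 -0.1;-16 58 0 0 0 -20 -0.1;-24 87 0 0 0 -30 -0.1;-32 116 0 0 0 -40 -0.1;-40 144 0 0 0 -50 -0.1"
}}

```text
t: 51.48
tcp_pos: [0.566, -0.1121, 0.1999]
tool_rot: [0.876, 0.482, 0.0, 0.0]
force: [0.1, 0.3, 0.0]
finger_gap: 0.451
gripper_force: 0.0
```

Call:
{"method": "move_arm", "body": {
  "commands": "0 0 0 0 0 -9 -0.1;0 0 0 0 0 -18 -0.1;0 0 0 0 0 -27.5 -0.1;0 0 0 0 0 -27.5 -0.1;0 0 0 0 0 -27.5 -0.1"
}}

```text
t: 52.1
tcp_pos: [0.5661, -0.1111, 0.1999]
tool_rot: [0.739, 0.674, -0.0, -0.0]
force: [-0.4, -0.0, 0.1]
finger_gap: 0.453
gripper_force: 0.0
```

Run:
```python
from h import *
go(.5657,-.1112,.0515,-5)
```

```text
tcp [ 566.1 -111.1  199.9] ydir -5.3 t 52.1 q6 -17.0 gap 0.453 F [-0.4 -0.   0.1]
shift [ -0.2  -0.4 148.4] rv [-0.   0.  -0.3]
```

Call:
{"method": "move_arm", "body": {
  "commands": "-0.2 -0.3 50 0 0 -0.3 -0.1;-0.2 -0.3 100 0 0 -0.3 -0.1;-0.2 -0.3 135 0 0 -0.3 -0.1;-0.2 -0.3 147 0 0 -0.3 -0.1;-0.2 -0.3 148 0 0 -0.3 -0.1"
}}

```text
t: 52.72
tcp_pos: [0.5659, -0.1112, 0.0517]
tool_rot: [0.737, 0.676, -0.0, -0.0]
force: [0.1, -0.5, -0.0]
finger_gap: 0.455
gripper_force: 0.0
```

Call:
{"method": "move_arm", "body": {
  "commands": "0 0 0 0 0 0 -0.1;0 0 0 0 0 0 -1;0 0 0 0 0 0 -1;0 0 0 0 0 0 -1;0 0 0 0 0 0 -1"
}}

```text
t: 53.35
tcp_pos: [0.5659, -0.1115, 0.0534]
tool_rot: [0.736, 0.677, 0.0, 0.001]
force: [-2.2, -0.5, 5.1]
finger_gap: 0.155
gripper_force: 49.9
```

Call:
{"method": "move_arm", "body": {
  "commands": "0 0 0 0 0 1 -1;0 0 0 0 0 2 -1;0 0 0 0 0 3 -1;0 0 0 0 0 4 -1;0 0 0 0 0 4 -1"
}}

```text
t: 53.98
tcp_pos: [0.5659, -0.1115, 0.0534]
tool_rot: [0.76, 0.65, 0.0, 0.001]
force: [-2.6, -1.0, 5.2]
finger_gap: 0.153
gripper_force: 49.9
```

Call:
{"method": "move_arm", "body": {
  "commands": "0 0 0 0 0 0 -1;0 0 0 0 0 0 -1;0 0 0 0 0 0 -0.1;0 0 0 0 0 0 -0.1;0 0 0 0 0 0 -0.1"
}}

```text
t: 54.6
tcp_pos: [0.5659, -0.1113, 0.0519]
tool_rot: [0.76, 0.65, 0.0, 0.0]
force: [0.6, -0.5, 1.0]
finger_gap: 0.446
gripper_force: 0.0
```

Call:
{"method": "move_arm", "body": {
  "commands": "0 0 -40 0 0 0 -0.1;0 0 -90 0 0 0 -0.1;0 0 -130 0 0 0 -0.1;0 0 -148 0 0 0 -0.1;0 0 -148 0 0 9 -0.1"
}}

```text
t: 55.22
tcp_pos: [0.567, -0.1116, 0.2021]
tool_rot: [0.809, 0.587, 0.001, 0.002]
force: [-0.3, -0.0, -0.1]
finger_gap: 0.448
gripper_force: 0.0
```

Run:
```python
from h import *
go(*(JIG+JR@[.04,.0185]),.2,-83)
```

```text
tcp [ 567.  -111.6  202.1] ydir -18.1 t 55.23 q6 -4.0 gap 0.448 F [-0.3 -0.  -0.1]
shift [147.5 -26.1   1.9] rv [ 0.2 -0.1 64.9]
```

Call:
{"method": "move_arm", "body": {
  "commands": "29 -5 0 0 0 10 -0.1;58 -10 0 0 0 20 -0.1;87 -15 0 0 0 30 -0.1;116 -21 0 0 0 40 -0.1;147 -26 2 0 0 50 -0.1"
}}

```text
t: 55.85
tcp_pos: [0.5861, 0.0376, 0.1978]
tool_rot: [0.982, 0.189, 0.0, 0.0]
force: [0.0, -0.4, 0.1]
finger_gap: 0.446
gripper_force: 0.0
```

Call:
{"method": "move_arm", "body": {
  "commands": "0 0 0 0 0 10 -0.1;0 0 0 0 0 15 -0.1;0 0 0 0 0 15 -0.1;0 0 0 0 0 15 -0.1;0 0 0 0 0 15 -0.1"
}}

```text
t: 56.48
tcp_pos: [0.5861, 0.0365, 0.1978]
tool_rot: [0.998, 0.063, -0.0, -0.0]
force: [-0.4, 0.1, -0.2]
finger_gap: 0.453
gripper_force: 0.0
```

Call:
{"method": "move_arm", "body": {
  "commands": "0 0 0 0 0 0 -0.1;0 0 0 0 0 0 -0.1;0 0 0 0 0 0 -0.1;0 0 0 0 0 0 -0.1;0 0 0 0 0 0 -0.1"
}}

```text
t: 57.1
tcp_pos: [0.5861, 0.0367, 0.1979]
tool_rot: [0.998, 0.062, 0.0, -0.0]
force: [0.5, 0.4, -0.2]
finger_gap: 0.449
gripper_force: 0.0
```

Run:
```python
from h import *
go(*(JIG+JR@[.04,.0185]),.2,-83)
s=shot("wrist","pics/w17.png");rail(s);rmap(s,30)
print(rect(s,(50,60,40),(85,255,255),(150,100,500,420),.044,25))
h=cv2.cvtColor(s["image"],cv2.COLOR_RGB2HSV)
k,l,st,c=cv2.connectedComponentsWithStats(cv2.inRange(h,np.array((14,110,90)),np.array((34,255,255))))
for i in range(1,k):
    if st[i,4]>60: print(st[i],"as collar",tojig(px2w(s,*c[i],.06)))
```

```text
tcp [586.1  36.7 197.9] ydir -82.8 t 57.1 q6 76.0 gap 0.449 F [ 0.5  0.4 -0.2]
shift [ 1.8  0.2 -2.1] rv [ 0.  -0.   0.2]
yellow [323, 158, 7, 22, 148] [326.   168.09] jig [76.9 18.9]
yellow [322, 181, 9, 12, 99] [325.72 186.32] jig [63.8 19.1]
red [317, 132, 19, 22, 379] [325.93 141.8 ] jig [95.3 19. ]
326 156
111 ............................................................
113 ............................................................
115 ............................................................
117 ............................................................
119 ............................................................
121 ............................................................
123 ............................................................
125 ............................................................
127 ............................................................
129 ............................................................
131 ............................................................
133 .....................rRRRRRRRRRRRRRRRRr.....................
135 ...
[... 1792 characters left out ...]
....................
191 ..........................YYYYYYYY..........................
193 ............................................................
195 ............................................................
197 ............................................................
199 ............................................................
201 ............................................................
[array([550.2,  13.5]), array([ 90.3, 120.5]), np.float64(6.5)]
[  0 127  12  16 130] as collar [100.1 237.1]
[323 158   7  22 148] as collar [78.1 19. ]
[322 181   9  12  99] as collar [65.4 19.1]
[274 297  26  37 713] as collar [-33.7  49.9]
[400 297  28  33 290] as collar [-28.3 -50.7]
```

Run:
```python
from h import *
s=shot("top","pics/t18.png");s0=cv2.cvtColor(cv2.imread("pics/t3.png"),cv2.COLOR_BGR2RGB)
def blobs(im,lo,hi,b):
    h=cv2.cvtColor(np.ascontiguousarray(im),cv2.COLOR_RGB2HSV)[b[1]:b[3],b[0]:b[2]]
    k,l,st,c=cv2.connectedComponentsWithStats(cv2.inRange(h,np.array(lo),np.array(hi)));return [(st[i,4],(c[i]+b[:2]).round(1).tolist()) for i in range(1,k) if st[i,4]>8]
for im in(s0,s["image"]):
    print("tray/rack",blobs(im,(16,110,80),(34,255,255),(100,170,220,345)))
    print("red",blobs(im,(0,150,80),(8,255,255),(420,160,470,230)),"jar",blobs(im,(8,100,40),(20,255,255),(470,190,520,235)))
    print("board pins",blobs(im,(16,110,80),(34,255,255),(270,195,370,300)))
```

```text
tray/rack [(np.int32(80), [154.8, 218.2]), (np.int32(19), [175.8, 222.6]), (np.int32(96), [179.3, 311.2]), (np.int32(100), [140.9, 320.8])]
red [(np.int32(235), [446.6, 202.4])] jar [(np.int32(221), [486.3, 216.1])]
board pins [(np.int32(18), [328.9, 208.1]), (np.int32(17), [329.6, 216.1])]
tray/rack [(np.int32(92), [154.5, 218.2]), (np.int32(15), [175.5, 222.5])]
red [(np.int32(256), [446.5, 202.8])] jar [(np.int32(244), [486.6, 216.8])]
board pins [(np.int32(95), [346.5, 265.0])]
```

```bash
python3 -c "
from h import *
print(ticket.sign_off())"
```

```text
the job is handed in; nothing more can be done
None
```

The job is handed in at about 57 s of the 208 s limit: the screwdriver is in the tray, the board is seated, both pins present are fully home, and the pointer is within about 0.2 mm of the red mark; the red screwdriver and the jar were not moved.

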